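# Open the access cover of the bench driver unit

## Task

Open up the bench driver unit so that its board can be adjusted: use the flat-blade screwdriver lying on the mat to give both slotted fasteners of the access cover their full quarter turn anticlockwise (not with the fingers). Then leave the screwdriver standing fully home in the tool block, and lift the cover off and set it down gently, lying flat on the mat with its handle up. Leave the mouse, the parts case and the small module where they are.

Things in the scene. Friction and masses are not known exactly. Their poses are not given: they have to be found in the camera images.
- driver_grip (a point): flat-blade screwdriver, loose, 135 mm long, about 110 g, starts flat on the mat, blade towards the robot. The point: centre of its octagonal handle (80 mm long, 26 mm across flats), 13 mm above the mat while lying. x axis: towards the blade; y: along the blade's width; z: across its thickness. Flats face y, z and the diagonals, so while it lies two flats are upright
- driver_tip (a point): middle of the end of the screwdriver's blade, 95 mm from driver_grip along its x axis, same axes. From the handle's front end (40 mm from driver_grip) runs an 8 mm round steel shaft, then the blade: 13 mm wide, 3.5 mm thick, its last 2 mm only 12 by 2 mm. To be turned from above, it can be stood upright in the tool block and taken again by the handle
- block: grey tool block, fixed on the mat, 160 mm long (x axis), 50 mm wide (y), 60 mm high, origin at the centre of its underside. Three round upright 19 mm holes go right through it, in a row along x at -48, 0 and 48 mm, mouths chamfered by 2 mm. The screwdriver stands in any of them blade down, its handle's front end resting on the block: driver_grip then 100 mm, blade end 5 mm above the underside
- block_hole1 (a point): centre of the mouth of the tool block's middle hole, on its top face 60 mm above its underside; axes of the block
- unit: bench driver unit: dark grey sheet metal case fixed on the bench, 170 mm (x axis) by 250 mm (y) by 70 mm high, origin at the centre of its underside. Its top has a central access opening, 84 mm (x) by 150 mm (y), edge 4 mm thick, closed by the cover
- cover_grip (a point): loose aluminium access cover, about 340 g, plate 110 mm (x axis) by 180 mm (y) by 3 mm. The point: middle of its handle's bar, 40 mm above the plate's underside, 110 mm above the bench on the unit. z up. Handle: bridge along y, bar 10 mm wide (x), 8 mm high, 76 mm long, 33 mm clear below. Flanges reach 11 mm under the plate: laid down it rests on them, the point 51 mm above the surface
- cam_left_slot (a point): slotted fastener near the cover's +y end, 62 mm from its centre: round steel head, diameter 28 mm, 6 mm proud of the plate. The point: centre of its top face. z up, x along the slot (a half turn looks the same). The slot is a pocket 6 mm wide, 18 mm long, 5 mm deep, ends closed. Below, a cam tongue along +x holds the cover under the opening's edge
- cam_right_slot (a point): the same slotted fastener near the cover's -y end, 62 mm from its centre. With both fasteners turned the cover lifts straight up without resistance; its flanges have 2.5 mm play in the opening each way along x and 3 mm along y
- cam_left (a joint): left fastener's angle in rad, growing anticlockwise seen from above: 0 locked (slot along the cover's y axis), 1.57 released, against its stop (slot across the cover). The cover is free from about 1.3. Starts at 0 to 0.15; friction 0.1 N m, stays where it is left. The blade has about 0.19 rad of play either way in the slot
- cam_right (a joint): the same for the right fastener; it too turns anticlockwise
- mat: grey bench mat, fixed, 320 mm (x axis) by 380 mm (y), 3 mm thick, origin at the centre of its underside; the tool block stands on its left (+y) part, the screwdriver lies on its right part
- mouse: bystander: black computer mouse, loose, about 100 by 58 by 32 mm, origin under its centre
- parts_case: bystander: flat hinged parts case with a clear lid, loose, 62 by 92 by 19 mm, origin under its centre
- module: bystander: small aluminium module with brass sockets, loose, 55 by 85 by 25 mm, origin under its centre
Things that resemble listed ones, but are neither listed nor needed, are in the scene too. Leave any pink look-alike of the part that bears driver_grip alone. Leave any blue look-alike of the part that bears cover_grip alone.

How it is judged:
By the outcome, as a careful person would: the job done as asked, in the order asked, and still so for the second after the job is handed in, with the robot touching nothing.
It also fails if it takes over 72 s, if anything falls off the work surface, if the arm or the gripper's body presses on something with over 40 N, if the wrist force passes 120 N, or if a joint passes its speed limit or range.

## Robot

A 6-joint arm with a two-finger parallel gripper is mounted at the origin on the work surface. World frame = base frame: x ahead of the robot, y to its left, z up, the work surface at z = 0. Lengths are in m, angles in degrees, forces in N, time in s.
With the tool pointing down it reaches from about 0.325 to 0.775 m from the base axis. Payload 5.5 kg.
Tool frame: the origin (TCP) lies at the centre of the arm's flange, where the gripper is bolted on; the fingertips stand 182 mm ahead of it and the grasp point (between the pads) lies 163 mm ahead of it; z points along the fingers, y is the direction in which the jaws open and shut (so a half turn about z gives the same grasp; the last joint's range is limited). The gripper opens to 88 mm and grips with 3 to 60 N. Pads are 20 mm wide; open, the fingers measure 115 mm over their backs; the gripper's body (75 mm by 178 mm) begins 61 mm behind the grasp point.
Start: joints at [64.704, 5.22, 70.514, -0, 104.267, -3.249], TCP at [0.225, 0.556, 0.405] pointing down, gripper open.
Joint ranges: [-164.24, 164.24], [-49.07, 125.15], [9.68, 141.18], [-86.29, 266.29], [3.28, 154.24], [-151.56, 151.56]. Speed limits (degrees/s): [147.25, 147.25, 172.46, 180, 180, 180].

## Interface

Orientations are given as [roll, pitch, yaw] about the fixed x, y, z axes, in that order (R = Rz(yaw) Ry(pitch) Rx(roll)).
In Python, from station import r gives the robot as it stands. The module is installed in compiled form; this text tells all that it offers. Calls block until the motion is done:
- r.reach(position, orientation): joint-space move of the TCP to a pose.
- r.servo_line(position, rotation=None, speed=0.15): straight line of the TCP; rotation=None keeps the orientation; speed is the mean speed in m/s.
- r.move_joints(angles): joint-space move.
- r.let_go() and r.grab(squeeze=None): open the fingers fully, or close them until they stop; squeeze is the grip in N (None keeps the last).
- r.wait(seconds).
- r.inverse_kinematics(position, orientation): joint angles nearest the present ones, or None.
- r.sense(): the state.
- r.snapshot(name): name is "scene" or "top" or "wrist"; returns a dict with "frame" (480x640x3 uint8, red, green, blue), "fx", "fy", "cx", "cy" (pixels), "R" (3x3) and "t" (3): a world point X has camera coordinates R X + t. Camera axes: x right, y down, z forward; pixel columns grow to the right and rows downward; lengths in m; the calibration is good to about 2 mm. A picture is of the moment at which its call begins. There is no depth.
A pose or a line that the arm cannot do raises r.IKError and nothing moves.
- r.hand_in(): hands the job in, once; it reports no verdict.
The state is a dict: "clock": time; "joints": joint angles; "joint_vel": joint speeds; "joint_torque": joint torques, N m; "tcp_pos": TCP position; "orientation": TCP orientation; "contact_force": force on the tool from outside, world axes, zero at the start; "torque": the same for the moment, N m; "opening": finger opening in m.
Only numpy, scipy, OpenCV 4.12 (cv2) and the standard library are available. Lean on these libraries where they do the work, as an engineer would, in place of code of your own. Each camera call takes 0.05 s, during which the arm holds its last target.

## Working session

There is one attempt and no reset: what is moved stays moved. The work goes in short steps, each a Python script; the robot and the scene stay as the last script left them, time stands still between calls to the robot, and variables do not carry over. Pictures are saved under pics/ and viewed, and the job is handed in when it is done.

```bash
mkdir -p pics; ls; python3 - <<'E'
from station import r
import cv2, numpy as np, pickle
for n in ["scene","top","wrist"]:
    s=r.snapshot(n); cv2.imwrite(f"pics/{n}0.png",s["frame"][:,:,::-1]); pickle.dump(s,open(f"pics/{n}0.pkl","wb"))
    print(n,s["fx"],s["fy"],s["cx"],s["cy"],np.round(s["R"],3).tolist(),np.round(s["t"],3).tolist(), (-np.array(s["R"]).T@s["t"]).round(3))
print(r.sense())
E
```

```text
pics
scene 480.65221956025596 480.65221956025596 324.9439533634738 243.11966999854076 [[0.536, 0.844, -0.005], [0.422, -0.273, -0.864], [-0.731, 0.461, -0.503]] [-0.272, -0.117, 1.462] [ 1.264 -0.477  0.632]
top 596.0524378023172 596.0524378023172 319.6950071122253 249.9193659523488 [[-0.111, -0.994, -0.002], [-0.97, 0.108, -0.218], [0.216, -0.022, -0.976]] [0.049, 0.514, 1.272] [0.229 0.022 1.354]
wrist 406.6349002588269 406.6349002588269 311.5315059134027 243.01179439390424 [[0.376, 0.927, -0.003], [0.888, -0.359, 0.288], [0.266, -0.111, -0.958]] [-0.6, -0.034, 0.392] [0.152 0.587 0.384]
{'clock': 0.15, 'joints': array([ 6.47044758e+01,  5.25430663e+00,  7.05660329e+01,  1.85029637e-03,
        1.04265369e+02, -3.24939849e+00]), 'joint_vel': array([ 0.03361095, -0.15022545, -0.17044709, -0.01696896,  0.02770463,
        0.04761255]), 'joint_torque': array([-1.10091366e-05, -4.47045708e+01, -4.06908345e+01,  6.98077236e-02,
        2.75056710e-02, -1.04912376e-04]), 'tcp_pos': array([0.22523962, 0.55617847, 0.40375481]), 'orientation': array([-1.79914531e+02, -6.64921469e-03,  1.57954324e+02]), 'contact_force': array([ 0.45306748, -0.55500014, -0.03796242]), 'torque': array([-0.00798195, -0.03942515,  0.02131609]), 'opening': 0.08780838054282696}
```

View pics/scene0.png

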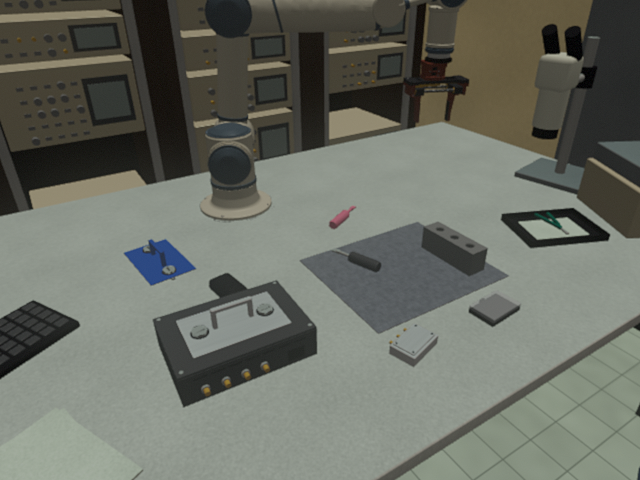

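View pics/top0.png

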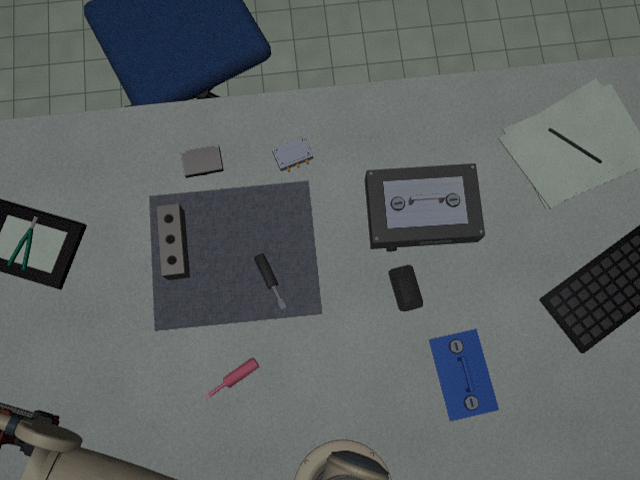

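View pics/wrist0.png

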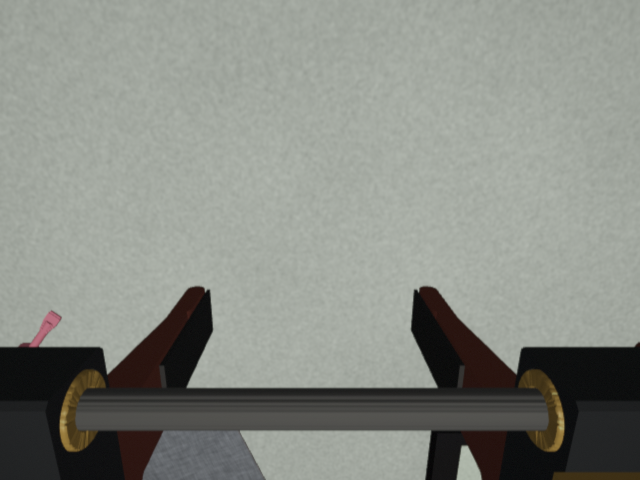

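The top view has two screwdriver candidates: black on the mat at (268,280) and pink off the mat at (232,378). It also has two cover candidates: aluminium on the grey unit at (427,202) and blue on the bench at (463,375). The black driver and the aluminium cover fit the description. I'll confirm both in enlarged crops.

```bash
cat > h.py <<'E'
import numpy as np, cv2, pickle
def pix2w(s,u,v,z):
    R=np.array(s["R"]);t=np.array(s["t"]);c=-R.T@t
    d=R.T@np.array([(u-s["cx"])/s["fx"],(v-s["cy"])/s["fy"],1])
    return c+d*(z-c[2])/d[2]
def w2pix(s,X):
    p=np.array(s["R"])@np.array(X)+np.array(s["t"])
    return np.array([s["fx"]*p[0]/p[2]+s["cx"],s["fy"]*p[1]/p[2]+s["cy"]])
E
python3 - <<'E'
import cv2
im=cv2.imread("pics/top0.png")
a=cv2.resize(im[170:340,140:340],None,fx=4,fy=3.5,interpolation=cv2.INTER_CUBIC) if 0 else cv2.resize(im[185:335,145:345],None,fx=4,fy=4,interpolation=cv2.INTER_CUBIC)
cv2.imwrite("pics/c1.png",a)
b=cv2.resize(im[150:260,355:495],None,fx=5.4,fy=5.4,interpolation=cv2.INTER_CUBIC); cv2.imwrite("pics/c2.png",b)
E
```

```text
(no output)
```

View pics/c1.png

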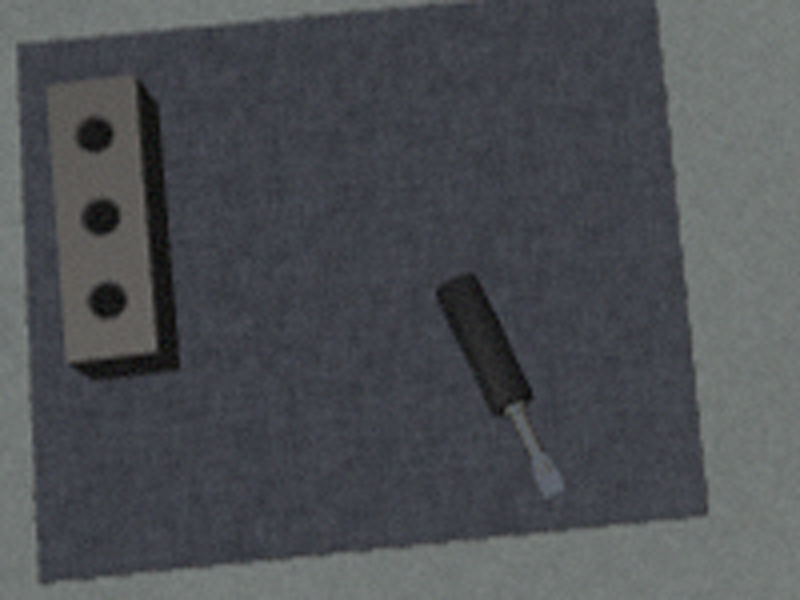

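View pics/c2.png

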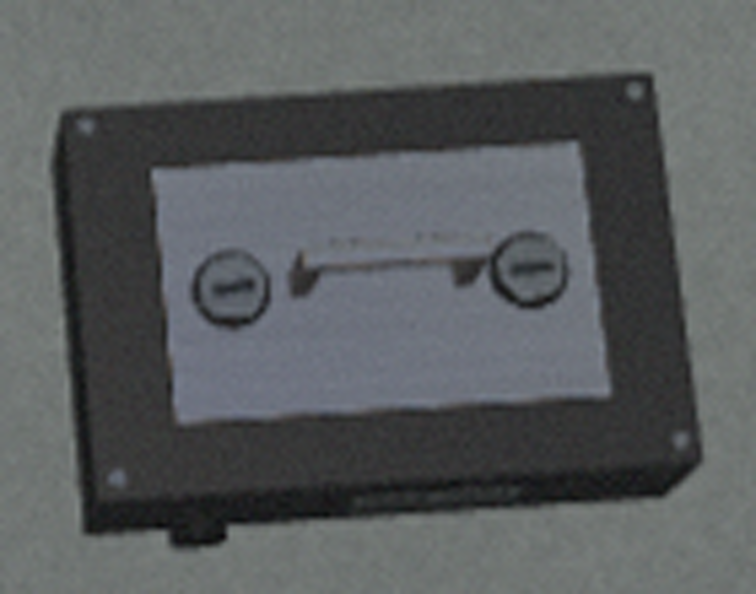

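The crops confirm both. The black octagonal-handled driver lies on the mat with its blade towards the robot, and the aluminium cover with a bridge handle and two slotted heads sits on the grey unit. The pink and blue items are the look-alikes. Next I'll compute positions from these pixels.

```bash
python3 - <<'E'
import pickle
from h import *
s=pickle.load(open("pics/top0.pkl","rb"))
def p(n,cx,cy,f,ox,oy,z): 
    w=pix2w(s,ox+(cx+.5)/f-.5,oy+(cy+.5)/f-.5,z); print(n,w.round(4)); return w
hb=p("handle back",457,281,4,145,185,.016);hf=p("handle front",517,407,4,145,185,.016);t=p("tip",553,493,4,145,185,.016)
print(np.linalg.norm(t-hb),np.degrees(np.arctan2(*(t-hb)[1::-1])))
for i,c in enumerate([(95,134),(101,217),(107,300)]): p("hole%d"%i,*c,4,145,185,.063)
for n,c in dict(A=(18,45),B=(655,0),C=(707,515),D=(40,583)).items(): p("mat"+n,*c,4,145,185,.003)
L=p("camL",233,285,5.4,355,150,.079);R=p("camR",530,267,5.4,355,150,.079)
print(np.linalg.norm(L-R),np.degrees(np.arctan2(*(L-R)[1::-1])),(L+R)/2)
for n,c in dict(A=(152,170),B=(580,143),C=(610,395),D=(178,423)).items(): p("cov"+n,*c,5.4,355,150,.073)
from station import r
print(r.sense()["clock"])
E
```

```text
handle back [0.5294 0.131  0.016 ]
handle front [0.4528 0.1036 0.016 ]
tip [0.4018 0.0881 0.016 ]
0.13457731853196414 -161.41881166414558
hole0 [0.6255 0.3217 0.063 ]
hole1 [0.5772 0.3211 0.063 ]
hole2 [0.5296 0.3205 0.063 ]
matA [0.7037 0.378  0.003 ]
matB [ 6.896e-01 -2.000e-04  3.000e-03]
matC [0.3813 0.0032 0.003 ]
matD [0.3849 0.3812 0.003 ]
camL [ 0.6001 -0.1927  0.079 ]
camR [ 0.5941 -0.3157  0.079 ]
0.12323790920184535 87.22236572747467 [ 0.59711416 -0.25420073  0.079     ]
covA [ 0.6553 -0.167   0.073 ]
covB [ 0.6472 -0.3468  0.073 ]
covC [ 0.5378 -0.3413  0.073 ]
covD [ 0.5458 -0.163   0.073 ]
0.15
```

```bash
cat >> h.py <<'E'
from scipy.spatial.transform import Rotation as Ro
def rpy(M): return Ro.from_matrix(M).as_euler('xyz',degrees=True)
def Rdown(yaw): # tool x at azimuth yaw, z down
    c,s=np.cos(np.radians(yaw)),np.sin(np.radians(yaw))
    return np.array([[c,s,0],[s,-c,0],[0,0,-1.]])
def Rly(beta,tilt,sg):
    b=np.array([np.cos(np.radians(beta)),np.sin(np.radians(beta)),0])
    z=np.cos(np.radians(tilt))*np.array([0,0,-1.])+np.sin(np.radians(tilt))*b
    y=sg*np.array([-b[1],b[0],0]); return np.c_[np.cross(y,z),y,z]
def Rup(psi,tilt,sg): # horizontal approach azimuth psi; driver blade down
    h=np.array([np.cos(np.radians(psi)),np.sin(np.radians(psi)),0])
    z=np.cos(np.radians(tilt))*h+np.sin(np.radians(tilt))*np.array([0,0,-1.])
    b0=-h; y=sg*np.array([-b0[1],b0[0],0]); return np.c_[np.cross(y,z),y,z]
E
python3 - <<'E'
from station import r
from h import *
print(r.sense()["clock"])
G=np.array([.4915,.118,.016])
for sg in (1,-1):
  for tilt in (0,10):
    R=Rly(-161.5,tilt,sg); print("ly",sg,tilt,rpy(R).round(1), None if (q:=r.inverse_kinematics(G-R[:,2]*.163+[0,0,.1],rpy(R))) is None else np.round(q,1))
    for psi in (0,20,40,60):
      for hole in ([.5296,.3205],[.5772,.3211]):
        R=Rup(psi,tilt,sg); P=np.array([*hole,.103])-R[:,2]*.170
        qs=[r.inverse_kinematics(P+[0,0,dz],rpy(R)) for dz in (0,.07)]
        print(psi,hole[0],[None if q is None else np.round(q,0) for q in qs])
E
```

```text
0.15
ly 1 0 [180.    0.   18.5] [ 9.6 -8.8 97.  -0.  91.8 81.1]
0 0.5296 [array([  54.,   -0.,  129.,  245.,   63., -135.]), array([  54.,  -11.,  130.,  251.,   59., -146.])]
0 0.5772 [array([  48.,    4.,  125.,  241.,   59., -133.]), array([  48.,   -7.,  125.,  247.,   54., -144.])]
20 0.5296 [None, None]
20 0.5772 [array([  32.,   -7.,  136.,  200.,   40., -105.]), array([  32.,  -20.,  136.,  206.,   29., -114.])]
40 0.5296 [None, None]
40 0.5772 [array([ 12.,  -6., 135., 140.,  46., -60.]), array([ 12., -19., 136., 130.,  38., -47.])]
60 0.5296 [array([ -1.,  -2., 131., 109.,  68., -43.]), array([ -1., -14., 132., 105.,  65., -31.])]
60 0.5772 [array([ -1.,   5., 124., 109.,  68., -43.]), array([ -1.,  -5., 124., 105.,  65., -32.])]
ly 1 10 [180.   10.   18.5] [ 10.5   0.3  88.9  -1.4 100.8  81.9]
0 0.5296 [array([  53.,   -9.,  129.,  260.,   53., -150.]), None]
0 0.5772 [array([  48.,   -5.,  125.,  256.,   49., -148.]), None]
20 0.5296 [None, None]
20 0.5772 [array([  32.,  -17.,  136.,  214.,   22., -120.]), array([  32.,  -27.,  134.,  241.,   14., -148.])]
40 0.5296 [Non
[... 1102 characters left out ...]
[ 10.5   0.3  88.9  -1.4 100.8 -98.1]
0 0.5296 [array([ 53.,  -9., 129., 260.,  53.,  30.]), None]
0 0.5772 [array([ 48.,  -5., 125., 256.,  49.,  32.]), array([ 48., -13., 124., 264.,  47.,  19.])]
20 0.5296 [None, array([ 37., -37., 140., 260.,  17.,  14.])]
20 0.5772 [array([ 32., -17., 136., 214.,  22.,  60.]), array([ 32., -27., 134., 241.,  14.,  32.])]
40 0.5296 [None, None]
40 0.5772 [array([ 13., -16., 135., 121.,  32., 140.]), None]
60 0.5296 [array([ -0., -11., 131.,  96.,  59., 151.]), None]
60 0.5772 [array([ -0.,  -3., 124.,  97.,  59., 150.]), None]<sys>:0: UserWarning: Gimbal lock detected. Setting third angle to zero since it is not possible to uniquely determine all angles.
```

```bash
python3 -W ignore - <<'E'
from station import r
from h import *
for sg in (1,-1):
  for tilt in (0,10):
    for psi in (15,30,45,60,75,90,105):
      for hole in ([.6255,.3217],[.5772,.3211]):
        R=Rup(psi,tilt,sg); P=np.array([*hole,.103])-R[:,2]*.170
        qs=[r.inverse_kinematics(P+[0,0,dz],rpy(R)) for dz in (0,.08)]
        print(sg,tilt,psi,hole[0],[None if q is None else np.round(q,0).astype(int).tolist() for q in qs])
E
```

```text
1 0 15 0.6255 [[33, 1, 128, 207, 42, -111], [33, -12, 129, 216, 32, -121]]
1 0 15 0.5772 [[37, -5, 134, 213, 44, -115], [37, -19, 134, 224, 33, -129]]
1 0 30 0.6255 [[19, -1, 130, 163, 40, -77], [19, -14, 131, 157, 28, -70]]
1 0 30 0.5772 [[22, -9, 137, 167, 39, -80], [22, -24, 138, 161, 25, -73]]
1 0 45 0.6255 [[7, 3, 126, 129, 52, -53], [7, -9, 126, 121, 45, -40]]
1 0 45 0.5772 [[8, -4, 133, 130, 51, -53], [8, -18, 134, 120, 44, -39]]
1 0 60 0.6255 [[-1, 12, 116, 109, 67, -42], [-1, 1, 117, 105, 64, -31]]
1 0 60 0.5772 [[-1, 5, 124, 109, 68, -43], [-1, -6, 124, 105, 64, -31]]
1 0 75 0.6255 [[-4, 21, 104, 96, 81, -36], [-4, 13, 104, 95, 80, -27]]
1 0 75 0.5772 [[-5, 16, 111, 96, 82, -37], [-5, 6, 112, 95, 81, -28]]
1 0 90 0.6255 [[-5, 32, 89, 88, 94, -31], [-5, 24, 90, 88, 94, -24]]
1 0 90 0.5772 [[-5, 26, 97, 87, 94, -34], [-5, 18, 98, 88, 94, -26]]
1 0 105 0.6255 [[-3, 42, 73, 82, 106, -27], [-3, 36, 74, 84, 107, -20]]
1 0 105 0.5772 [[-3, 36, 82, 81, 106, -30], [-3, 29, 83, 83, 107, -23]]
1 10 15 0.6255 [[33, -8, 128, 223, 26, -127], [33, -18, 127, 246, 19, -151]]
1 10 15 0.5772 
[... 1764 characters left out ...]
-1 10 15 0.6255 [[33, -8, 128, 223, 26, 53], [33, -18, 127, 246, 19, 29]]
-1 10 15 0.5772 [[37, -15, 134, 232, 28, 46], [37, -26, 132, 256, 22, 19]]
-1 10 30 0.6255 [[19, -10, 130, 152, 22, 115], [19, -21, 129, 127, 13, 141]]
-1 10 30 0.5772 [[22, -19, 137, 156, 19, 111], [22, -30, 135, 122, 9, 146]]
-1 10 45 0.6255 [[8, -5, 126, 112, 40, 144], None]
-1 10 45 0.5772 [[9, -14, 133, 112, 39, 145], None]
-1 10 60 0.6255 [[0, 4, 116, 97, 59, 150], None]
-1 10 60 0.5772 [[0, -3, 124, 97, 59, 150], None]
-1 10 75 0.6255 [None, None]
-1 10 75 0.5772 [[-4, 9, 112, 87, 75, 151], None]
-1 10 90 0.6255 [None, None]
-1 10 90 0.5772 [None, None]
-1 10 105 0.6255 [None, None]
-1 10 105 0.5772 [None, None]
```

```bash
cat >> h.py <<'E'
def snap(r,name,fn):
    s=r.snapshot(name); cv2.imwrite(f"pics/{fn}.png",s["frame"][:,:,::-1]); pickle.dump(s,open(f"pics/{fn}.pkl","wb")); return s
E
python3 -W ignore - <<'E'
from station import r
from h import *
G=np.array([.4915,.118,.016])
R=Rly(-161.5,10,1)
r.reach(G-R[:,2]*.165+[0,0,.13],rpy(R))
s=snap(r,"wrist","w1")
st=r.sense();print(st["clock"],st["joints"].round(1),st["contact_force"].round(1))
for d in (0,95/1000,-.04): print(w2pix(s,G+d*np.array([np.cos(np.radians(-161.5)),np.sin(np.radians(-161.5)),0])))
E
```

```text
2.0917 [ 10.6  -0.3  86.2  -1.4 104.   81.8] [-0.1  1.4 -1. ]
[313.76013286 207.6382988 ]
[313.31036747 319.70692873]
[313.99386932 149.39788057]
```

View pics/w1.png

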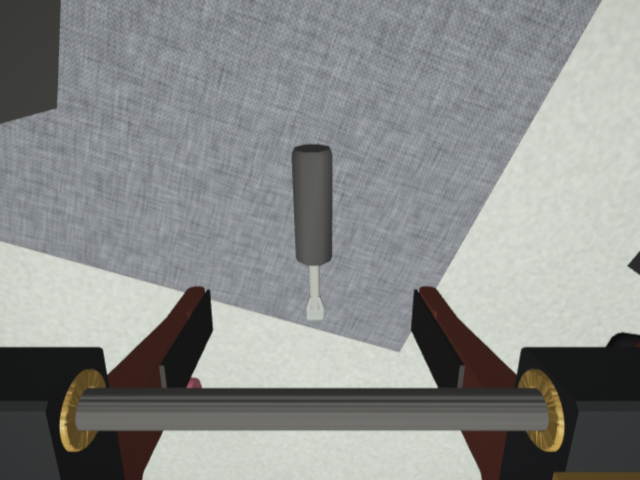

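The wrist view shows the black driver centred, with the handle's back end at about (312,150), its front end at (313.5,262) and the blade tip at (315,318). That's within 2 px of the predictions. I'll refine and grasp.

```bash
python3 -W ignore - <<'E'
from station import r
from h import *
s=pickle.load(open("pics/w1.pkl","rb"))
im=s["frame"]; 
# detect the outline
g=cv2.cvtColor(im,cv2.COLOR_RGB2HSV)
for row in (170,190,210,230,250): 
    x=im[row,270:350].astype(int).sum(1); d=np.where(x<270)[0]; print(row,d.min()+270,d.max()+270)
for row in (275,285,312): print(row,im[row,300:330].astype(int).sum(1).tolist())
pts=[pix2w(s,*p,.016) for p in ((311.5,152),(313.5,262),(315,318))]
print(np.round(pts,4))
v=pts[2]-pts[0];print(np.degrees(np.arctan2(v[1],v[0])),np.linalg.norm(v), (pts[2]-v/np.linalg.norm(v)*.095).round(4))
E
```

```text
170 292 331
190 293 331
210 294 331
230 295 331
250 296 331
275 [447, 435, 416, 411, 419, 422, 427, 437, 431, 460, 516, 543, 551, 553, 559, 558, 546, 512, 459, 390, 439, 419, 413, 419, 421, 413, 423, 432, 439, 450]
285 [419, 408, 402, 421, 422, 426, 438, 438, 429, 434, 503, 537, 551, 552, 558, 559, 549, 519, 465, 396, 424, 435, 447, 450, 438, 427, 420, 416, 426, 423]
312 [440, 438, 426, 413, 423, 426, 466, 549, 559, 559, 557, 560, 560, 558, 558, 560, 559, 560, 559, 561, 560, 559, 555, 508, 446, 439, 441, 450, 465, 451]
[[0.5273 0.1317 0.016 ]
 [0.451  0.1045 0.016 ]
 [0.4034 0.0871 0.016 ]]
-160.229732334535 0.13168631219833654 [0.4928 0.1193 0.016 ]
```

```bash
python3 -W ignore - <<'E'
from station import r
from h import *
C=np.array([.4915,.1187,.016])
R=Rly(-160.2,10,1)
P=C-R[:,2]*.172
r.reach(P+[0,0,.05],rpy(R))
r.servo_line(P,speed=.1)
st=r.sense();print(st["clock"],st["tcp_pos"].round(4),P.round(4),st["contact_force"].round(1))
r.grab(45)
st=r.sense();print(st["clock"],st["opening"],st["contact_force"].round(1))
r.servo_line(P+[0,0,.12],speed=.15)
s=snap(r,"wrist","w2");snap(r,"scene","s2")
st=r.sense();print(st["clock"],st["opening"],st["contact_force"].round(1))
E
```

```text
3.1333 [0.5198 0.1288 0.1861] [0.5196 0.1288 0.1854] [ 0.7 -0.1  0.6]
4.1083 0.025716363031597436 [-0.   0.2 -1.1]
5.1583 0.02558924608059363 [ 0.  -0.8 -1.6]
```

View pics/w2.png

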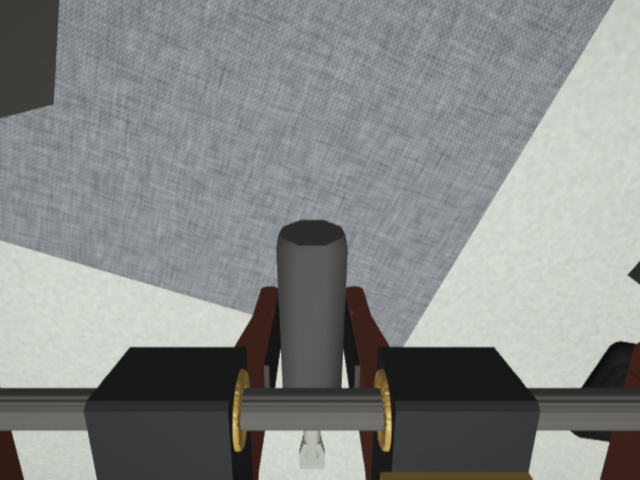

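```bash
python3 -W ignore - <<'E'
from station import r
from h import *
s=pickle.load(open("pics/w2.pkl","rb"))
st=r.sense(); R=Ro.from_euler('xyz',st["orientation"],degrees=True).as_matrix()
Ri=Rly(-160.2,10,1); print((R.T@Ri).round(4).tolist())
b=np.array([np.cos(np.radians(-160.2)),np.sin(np.radians(-160.2)),0])
C=st["tcp_pos"]+R[:,2]*.172
for d in (-.04,.095,.04): print(d,w2pix(s,C+d*b).round(1))
im=cv2.resize(s["frame"][200:480,230:400,::-1],None,fx=2.8,fy=2.1) 
cv2.imwrite("pics/w2c.png",cv2.resize(s["frame"][200:480,230:400,::-1],None,fx=2.1,fy=2.1,interpolation=cv2.INTER_CUBIC))
E
```

```text
[[1.0, -0.0001, 0.0027], [0.0001, 1.0, 0.0005], [-0.0027, -0.0005, 1.0]]
-0.04 [313.7 234.2]
0.095 [313.2 467.4]
0.04 [313.3 390.8]
```

View pics/w2c.png

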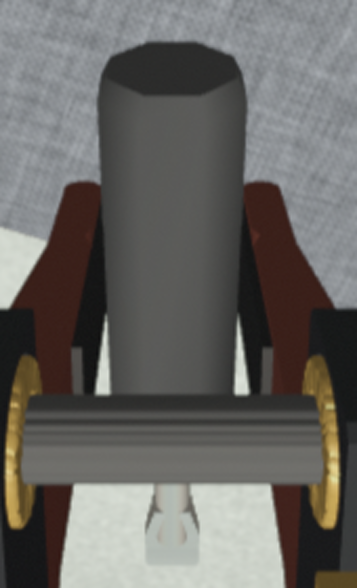

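View pics/s2.png

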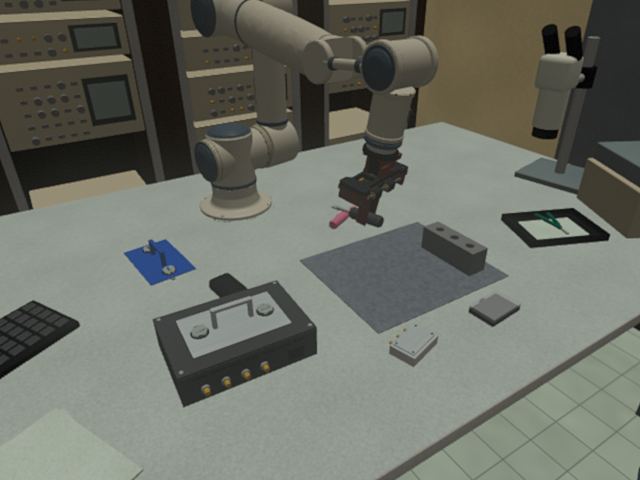

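```bash
python3 -W ignore - <<'E'
from station import r
from h import *
H=np.array([.5772,.3211,.063])
R=Rup(90,10,1); print(rpy(R))
P=lambda tipz: np.array([H[0],H[1],tipz+.095])-R[:,2]*.172
q=r.inverse_kinematics(P(.17),rpy(R)); print(q)
r.reach(P(.17),rpy(R)); print(r.sense()["clock"])
r.servo_line(P(.083),speed=.15)
st=r.sense();print(st["clock"],st["tcp_pos"].round(4),P(.083),st["opening"])
s=snap(r,"wrist","w3");snap(r,"scene","s3");snap(r,"top","t3")
print(w2pix(s,H), w2pix(s,[H[0],H[1],.083]))
E
```

```text
[180. -80.  90.]
[ -4.67511516   7.25543536  93.87479993  79.27663578  92.59275252
 -11.78285931]
6.5917
7.325 [0.5775 0.1518 0.2088] [0.5772     0.15171307 0.20786749] 0.025292445767579916
[310.90061151 494.51691601] [310.86357269 470.83091768]
```

View pics/w3.png

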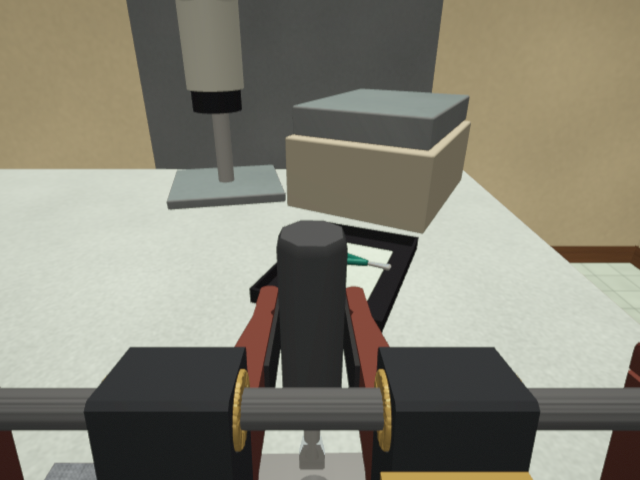

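View pics/s3.png

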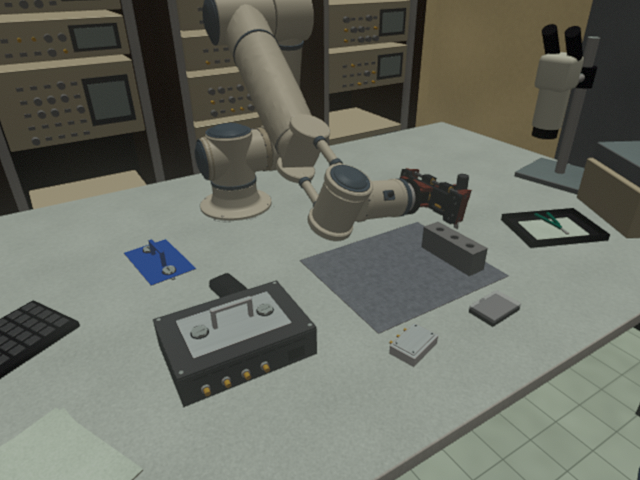

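The scene view shows the driver upright with its blade at about (457,225), above the block's middle hole near (453,239). In the wrist view the hole's far edge is visible below the blade, around (312,476). I'll zoom in on both.

```bash
python3 -W ignore - <<'E'
from h import *
a=cv2.imread("pics/s3.png")[165:280,395:500]; b=cv2.imread("pics/w3.png")[420:480,250:370]
H=[.5772,.3211,.063]
for n in("s3","t3"):
    s=pickle.load(open(f"pics/{n}.pkl","rb")); print(n,w2pix(s,H).round(1),w2pix(s,[H[0],H[1],.083]).round(1))
a=cv2.resize(a,None,fx=5,fy=5,interpolation=cv2.INTER_CUBIC);b=cv2.resize(b,None,fx=2,fy=2,interpolation=cv2.INTER_CUBIC)
o=np.zeros((575,525+240,3),np.uint8);o[:,:525]=a;o[:120,525:]=b
c=cv2.imread("pics/t3.png")[200:290,140:200];c=cv2.resize(c,None,fx=4,fy=4,interpolation=cv2.INTER_CUBIC);o[130:490,525:765]=c
cv2.imwrite("pics/c3.png",o)
E
```

```text
s3 [453.1 236.6] [454.1 229.3]
t3 [169.9 238.9] [167.6 236.7]
```

View pics/c3.png

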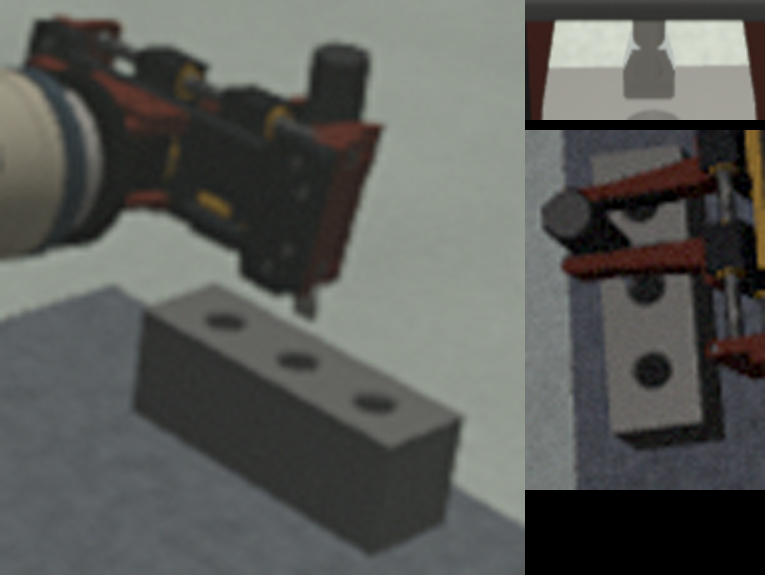

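```bash
python3 -W ignore - <<'E'
from h import *
s=pickle.load(open("pics/w3.pkl","rb"))
H=np.array([.5772,.3211,.063])
print(w2pix(s,H+[0,.0115,0]),w2pix(s,H+[0,.0095,0]),w2pix(s,H+[0,.025,0]), "tip front/back",w2pix(s,[H[0],H[1],.083]),w2pix(s,[H[0]+.0065,H[1],.085]),w2pix(s,[H[0]-.0065,H[1],.085]))
b=s["frame"][425:480,270:355,::-1]; cv2.imwrite("pics/c4.png",cv2.resize(b,None,fx=9,fy=9,interpolation=cv2.INTER_CUBIC))
E
```

```text
[310.92401758 474.13500837] [310.92009817 477.54801192] [310.94896173 452.41374088] tip front/back [310.86357269 470.83091768] [323.45212379 468.34554198] [298.26719307 468.35532227]
```

View pics/c4.png

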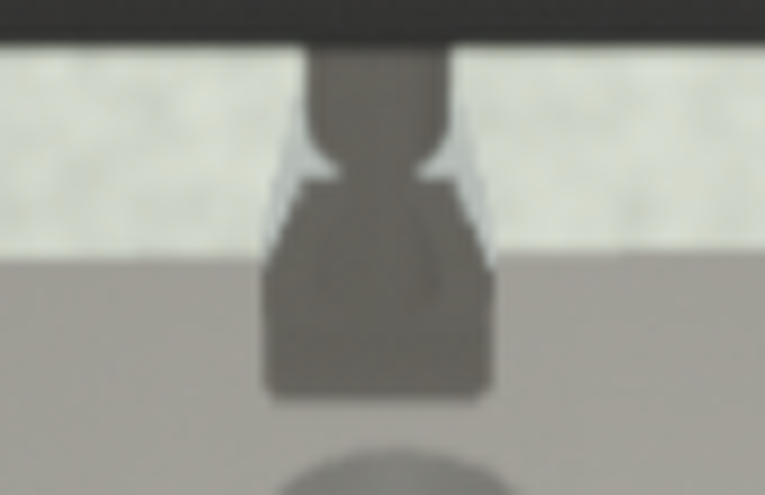

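```bash
python3 -W ignore - <<'E'
from station import r
from h import *
H=np.array([.5782,.3201,.063])
R=Rup(90,10,1)
P=lambda tipz: np.array([H[0],H[1],tipz+.095])-R[:,2]*.172
r.servo_line(P(.083),speed=.1)
f0=r.sense()["contact_force"]
for z,v in ((.058,.08),(.03,.08),(.014,.08),(.010,.03),(.008,.02)):
    r.servo_line(P(z),speed=v); st=r.sense(); f=st["contact_force"]-f0
    print(z,st["clock"],(st["tcp_pos"]-P(z)).round(4),f.round(1),st["opening"])
    if np.abs(f).max()>12: break
snap(r,"scene","s4");snap(r,"wrist","w4")
E
```

```text
0.058 8.1917 [-0.0002  0.     -0.0011] [-0.1 -0.3 -0.3] 0.025346356481334882
0.03 8.6917 [-0.0001  0.     -0.0007] [ 1.1 -0.1 -1.5] 0.02575947307987982
0.014 9.0417 [-0.0002  0.     -0.0009] [-1.6  1.1 -1.4] 0.02589152258434414
0.01 9.325 [-0.      0.     -0.0001] [ 1.2 -0.2 -1.3] 0.025369587030030366
0.008 9.575 [-0.  0. -0.] [-0.7  0.4 -1.6] 0.02548021926158037
```

```bash
python3 -W ignore - <<'E'
from station import r
from h import *
H=np.array([.5782,.3201,.063])
R=Rup(90,10,1)
P=lambda tipz: np.array([H[0],H[1],tipz+.095])-R[:,2]*.172
for z in (.007,.006,.005):
    r.servo_line(P(z),speed=.02); st=r.sense(); f=st["contact_force"]
    print(z,st["clock"],(st["tcp_pos"]-P(z)).round(4),f.round(1))
    if f[2]>6: break
r.let_go()
st=r.sense();print(st["clock"],st["opening"],st["contact_force"].round(1))
s=snap(r,"wrist","w5");snap(r,"scene","s5")
E
```

```text
0.007 9.925 [ 0.0001 -0.      0.0002] [-0.2  0.2 -0.5]
0.006 10.175 [ 0.0002 -0.      0.001 ] [-1.5 -1.5  4.3]
0.005 10.425 [ 0.0003 -0.      0.0017] [-2.5 -3.5  8.1]
11.4833 0.08810058167860918 [ 0.3  0.1 -0.5]
```

View pics/s5.png

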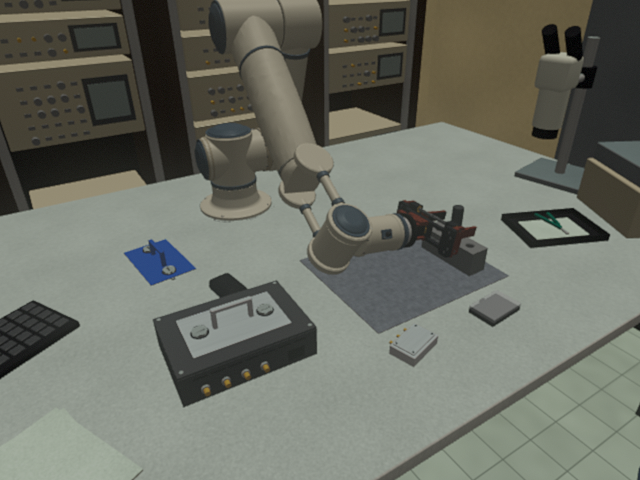

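View pics/w5.png

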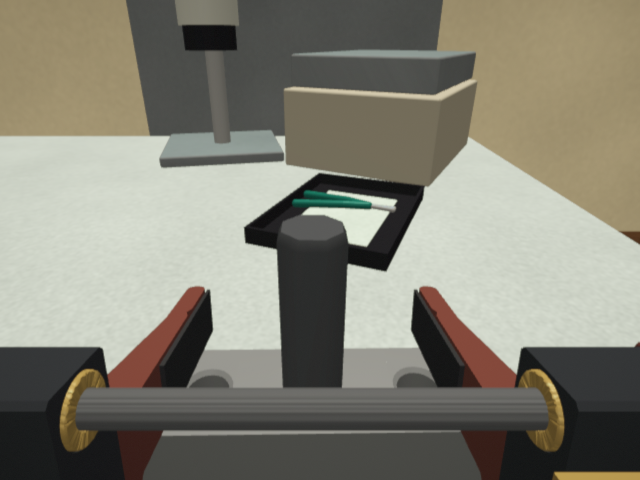

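The driver stands upright in the middle hole, with its handle at (312,300) in the wrist view and (457,215) in the scene view. Next I'll check the joint ranges for the top-down grasp and the turn.

```bash
python3 -W ignore - <<'E'
from station import r
from h import *
L=np.array([.6001,-.1927]);Rr=np.array([.5941,-.3157]);Dv=np.array([.578,.320])
def ik(p,z,y):
    q=r.inverse_kinematics([*p,z],rpy(Rdown(y))); return None if q is None else q.round(0).astype(int).tolist()
# driver width axis: world x at block. grip A: tool y along x => tool x az ±90 ; grip B: tool y along world y => az 0/180
for g,azb,az0 in (("A",90,0),("A'",-90,180),("A2",90,180),("A2'",-90,0)):
    pass
for azb in (0,90,180,-90): print("block az",azb,ik(Dv,.283,azb),ik(Dv,.40,azb))
for nm,p in (("L",L),("R",Rr)):
    for a in (-10,0,45,90,100,170,180,270,280,-90,-80): print(nm,a,ik(p,.349,a))
print(r.sense()["clock"])
E
```

```text
block az 0 [26, 15, 72, 0, 93, 116] [26, 15, 60, 0, 105, 116]
block az 90 [26, 15, 72, 0, 93, 26] [26, 15, 60, 0, 105, 26]
block az 180 [26, 15, 72, 0, 93, -64] [26, 15, 60, 0, 105, -64]
block az -90 None None
L -10 [-21, 10, 71, 0, 99, 79]
L 0 [-21, 10, 71, 0, 99, 69]
L 45 [-21, 10, 71, 0, 99, 24]
L 90 [-21, 10, 71, 0, 99, -21]
L 100 [-21, 10, 71, 0, 99, -31]
L 170 [-21, 10, 71, 0, 99, -101]
L 180 [-21, 10, 71, 0, 99, -111]
L 270 None
L 280 [-21, 10, 71, 0, 99, 149]
L -90 None
L -80 [-21, 10, 71, 0, 99, 149]
R -10 [-31, 16, 64, 0, 100, 69]
R 0 [-31, 16, 64, 0, 100, 59]
R 45 [-31, 16, 64, 0, 100, 14]
R 90 [-31, 16, 64, 0, 100, -31]
R 100 [-31, 16, 64, 0, 100, -41]
R 170 [-31, 16, 64, 0, 100, -111]
R 180 [-31, 16, 64, 0, 100, -121]
R 270 [-31, 16, 64, 0, 100, 149]
R 280 [-31, 16, 64, 0, 100, 139]
R -90 [-31, 16, 64, 0, 100, 149]
R -80 [-31, 16, 64, 0, 100, 139]
11.5833
```

```bash
python3 -W ignore - <<'E'
from station import r
from h import *
R=Rup(90,10,1); p=r.sense()["tcp_pos"]
r.servo_line(p-R[:,2]*.11,speed=.25)
D=np.array([.578,.320])
r.reach([.50,.20,.42],rpy(Rdown(90)))
r.reach([*D,.39],rpy(Rdown(90)))
s=snap(r,"wrist","w6"); snap(r,"top","t6")
st=r.sense();print(st["clock"],st["joints"].round(0),st["tcp_pos"].round(4))
for z in (.143,.063): print(w2pix(s,[*D,z]))
E
```

```text
14.0917 [ 26.  15.  62.  -0. 104.  26.] [0.5781 0.3186 0.3904]
[312.52100861 261.51495596]
[312.83202037 226.87305301]
```

View pics/w6.png

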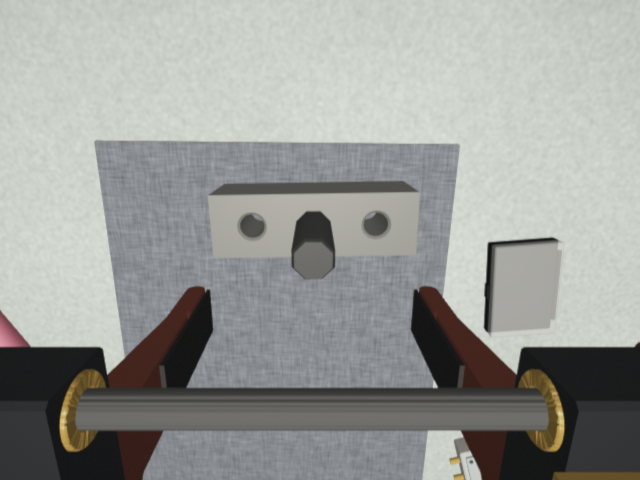

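```bash
python3 -W ignore - <<'E'
from station import r
from h import *
D=np.array([.5785,.3210])
R=Rdown(90)
r.servo_line([*D,.283],rpy(R),speed=.15)
f0=r.sense()["contact_force"]
r.grab(55); st=r.sense();print(st["clock"],st["tcp_pos"].round(4),st["opening"],(st["contact_force"]-f0).round(1))
r.servo_line([*D,.37],speed=.15)
st=r.sense();print(st["clock"],st["opening"],st["contact_force"].round(1))
r.reach([.58,.15,.42],rpy(Rdown(45)))
h=[.6001,-.1927]
r.reach([*h,.275+.079+.03],rpy(Rdown(0)))
r.wait(.2)
s=snap(r,"wrist","w7")
st=r.sense();print(st["clock"],st["tcp_pos"].round(4),st["joints"].round(0),st["contact_force"].round(1))
print(w2pix(s,[*h,.079]),w2pix(s,st["tcp_pos"]-[0,0,.275]))
E
```

```text
15.9333 [0.5785 0.321  0.2829] 0.025949742445222607 [-0.7  1.   0. ]
16.6667 0.026162656662581257 [-0.  -0.4 -1.8]
18.9583 [ 0.6004 -0.1916  0.3843] [-21.  10.  68.   0. 103.  69.] [ 0.4 -0.1 -1.2]
[314.42346585 234.65918786] [313.07192165 246.70011077]
```

View pics/w7.png

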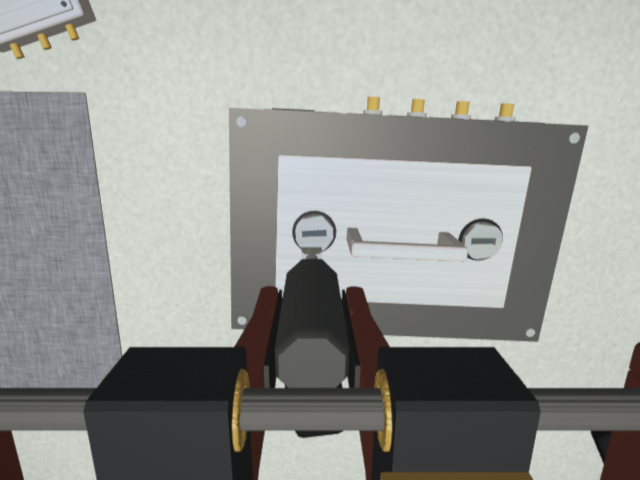

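The wrist view shows the blade tip at about (312,249) just below the left slot at (314,232), with the right slot at (483,240). I'll zoom in to measure the offset and the slot angles.

```bash
python3 -W ignore - <<'E'
from h import *
im=cv2.imread("pics/w7.png")
a=cv2.resize(im[200:275,265:365],None,fx=8,fy=8,interpolation=cv2.INTER_CUBIC); cv2.imwrite("pics/c7.png",a)
s=pickle.load(open("pics/w7.pkl","rb"))
g=cv2.cvtColor(im,cv2.COLOR_BGR2GRAY)
for n,(u,v) in dict(L=(314,233),R=(483,241)).items():
    # slot: dark bluish inside head
    roi=g[v-6:v+7,u-18:u+19]; m=(roi<130).astype(np.uint8)
    nn,lab,stt,cen=cv2.connectedComponentsWithStats(m)
    k=lab[6,18] if lab[6,18] else 1+np.argmax(stt[1:,4])
    ys,xs=np.where(lab==k); w=np.array([pix2w(s,x+u-18,y+v-6,.079)[:2] for x,y in zip(xs,ys)])
    e=cv2.minAreaRect(w.astype(np.float32)*1000); c=w.mean(0); d=np.linalg.svd(w-c)[2][0]
    print(n,len(xs),(xs.mean()+u-18,ys.mean()+v-6),c.round(4),e,np.degrees(np.arctan2(d[1],d[0])))
E
```

```text
L 124 (np.float64(313.8467741935484), np.float64(233.0241935483871)) [ 0.6013 -0.1923] ((601.3480224609375, -192.02696228027344), (3.8793487548828125, 16.894041061401367), 3.073207139968872) 92.86044251640351
R 137 (np.float64(483.06569343065695), np.float64(240.6058394160584)) [ 0.5958 -0.3161] ((595.872802734375, -316.11590576171875), (3.8155312538146973, 17.386571884155273), 0.09871336817741394) -89.40889232108118
```

View pics/c7.png

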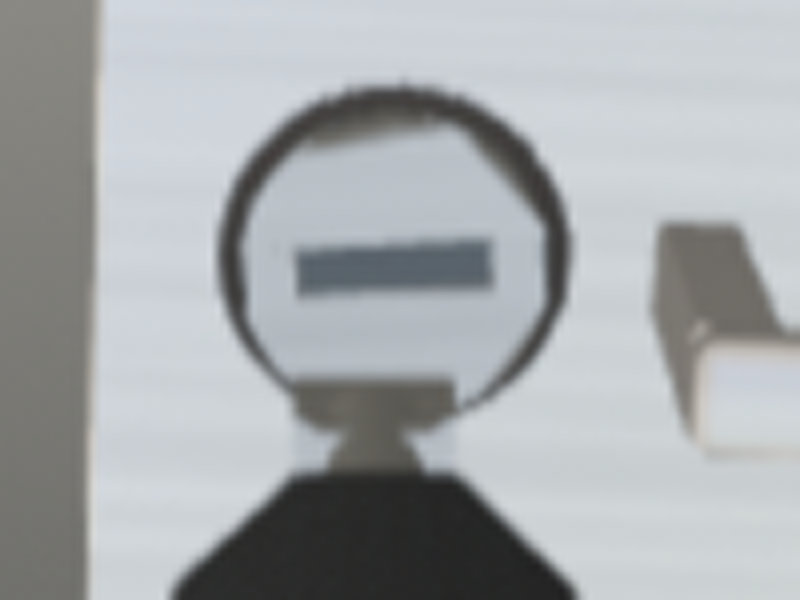

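Measured: the cover's yaw is about −2.5°. The left slot is at 92.9° azimuth (cam ≈0.09) and the right at 90.6° (cam ≈0.05). I'll hover close over the left slot for a check where parallax is small.

```bash
python3 -W ignore - <<'E'
from station import r
from h import *
T=np.array([.6019,-.1930])
r.servo_line([*T,.275+.079+.004],rpy(Rdown(2.9)),speed=.1)
r.wait(.2)
s=snap(r,"wrist","w8"); st=r.sense(); print(st["clock"],st["tcp_pos"].round(4),st["contact_force"].round(1))
print(w2pix(s,st["tcp_pos"]-[0,0,.275]),w2pix(s,[.6006,-.1923,.079]))
im=cv2.imread("pics/w8.png")
cv2.imwrite("pics/c8.png",cv2.resize(im[205:265,270:350],None,fx=10,fy=10,interpolation=cv2.INTER_CUBIC))
E
```

```text
19.6167 [ 0.6019 -0.1931  0.3589] [-0.  -0.3 -0.9]
[312.55440705 246.99335009] [311.29954486 246.63177765]
```

View pics/c8.png

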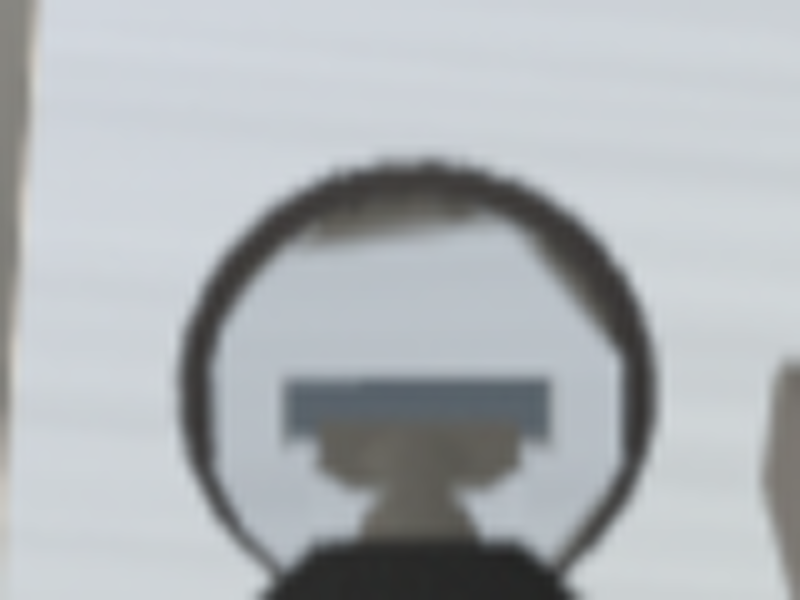

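```bash
python3 -W ignore - <<'E'
from station import r
from h import *
T=np.array([.6013,-.1930]); R=rpy(Rdown(2.9))
r.servo_line([*T,.358],R,speed=.05)
f0=r.sense()["contact_force"]
for z in (.355,.353,.3515,.350,.349,.348,.347):
    r.servo_line([*T,z],speed=.03); st=r.sense(); f=st["contact_force"]-f0
    print(z,round(st["clock"],2),(st["tcp_pos"]-[*T,z]).round(4),f.round(1),st["torque"].round(2))
    if f[2]>6: break
s=snap(r,"wrist","w9")
im=cv2.imread("pics/w9.png")
cv2.imwrite("pics/c9.png",cv2.resize(im[205:265,270:350],None,fx=10,fy=10,interpolation=cv2.INTER_CUBIC))
E
```

```text
0.355 20.12 [-0.     -0.     -0.0005] [-0.4  0.8  0.5] [-0.03  0.15  0.02]
0.353 20.37 [-0.      0.     -0.0003] [ 0.2 -0.  -0.2] [-0.02  0.14 -0.  ]
0.3515 20.62 [-0.     -0.     -0.0002] [-1.2  0.2 -0.2] [-0.01  0.15  0.03]
0.35 20.87 [-0.     -0.     -0.0002] [-1.  -1.   0.4] [-0.01  0.14  0.02]
0.349 21.12 [ 0.  0. -0.] [-1.1  0.5  0.4] [-0.03  0.13  0.03]
0.348 21.37 [-0.0001  0.0001  0.0008] [-2.4  0.6  4.5] [0.09 0.43 0.02]
0.347 21.62 [-0.0002  0.0001  0.0017] [-2.7  0.9  7.8] [ 0.24  0.72 -0.06]
```

View pics/c9.png

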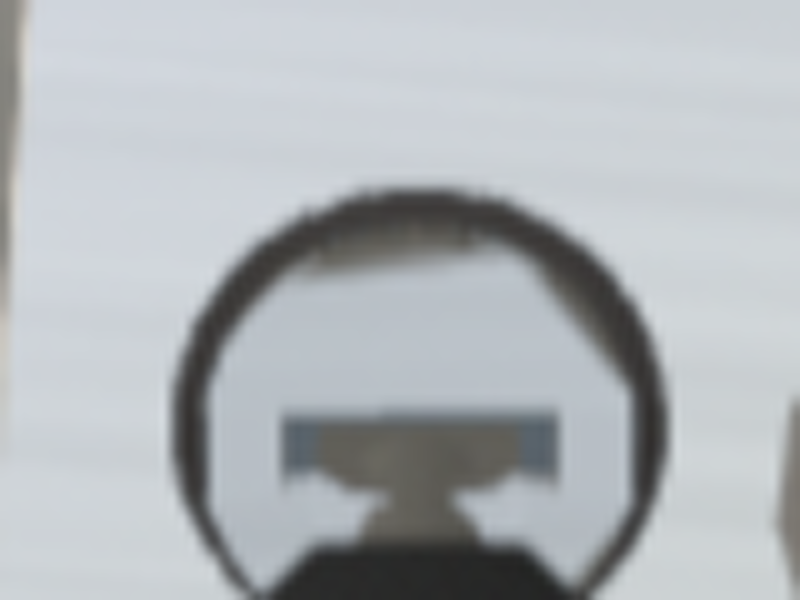

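Contact came at the expected slot-bottom height, and the picture shows the blade sunk in the slot (tip hidden at row ~247, centred on column 312). Now I'll turn it while monitoring the torque.

```bash
cat >> h.py <<'E'
def turn(r,F,off,z,yaws,tmax=.8):
    t0=None
    for a in yaws:
        c=np.array([np.cos(np.radians(a)),np.sin(np.radians(a))])
        p=[*(F+off*c),z]; r.servo_line(p,rpy(Rdown(a)),speed=.05)
        st=r.sense()
        print(a,round(st["clock"],2),(st["tcp_pos"]-p).round(4),st["orientation"].round(1),st["contact_force"].round(1),st["torque"].round(2))
        if np.linalg.norm(st["contact_force"])>25 or abs(st["torque"][2])>tmax: break
E
python3 -W ignore - <<'E'
from station import r
from h import *
turn(r,np.array([.6005,-.1930]),.0008,.3488,[2.9,10,20,30])
E
```

```text
2.9 21.92 [ 0.0001 -0.      0.    ] [180.   -0.    2.9] [-1.8  0.1  1.3] [0.02 0.19 0.  ]
10 22.19 [ 0.0001 -0.      0.    ] [180.   -0.    9.8] [-0.1  0.1  1.8] [-0.06  0.11 -0.06]
20 22.52 [0.0002 0.0001 0.    ] [180.   -0.   19.7] [0.9 0.3 0.5] [ 0.19 -0.28  0.02]
30 22.84 [0.0002 0.0002 0.    ] [180.   -0.   29.7] [1.  1.  0.7] [ 0.26 -0.46 -0.06]
```

```bash
python3 -W ignore - <<'E'
from station import r
from h import *
s=snap(r,"wrist","w10")
im=cv2.imread("pics/w10.png")
cv2.imwrite("pics/c10.png",cv2.resize(im[195:265,270:350],None,fx=8,fy=8,interpolation=cv2.INTER_CUBIC))
E
```

```text
(no output)
```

View pics/c10.png

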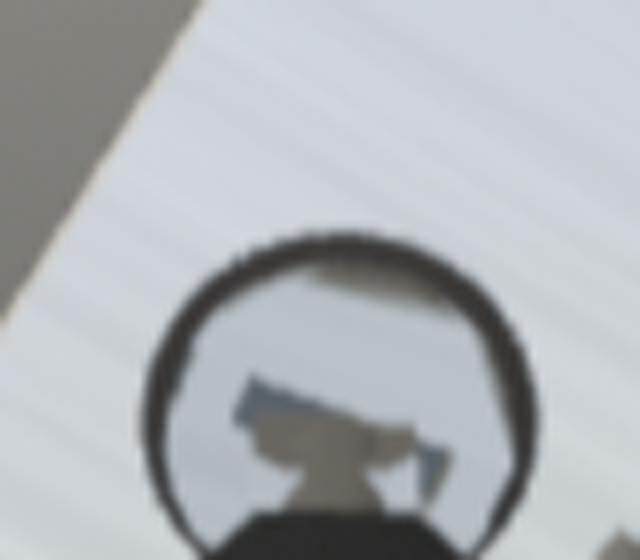

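The picture shows the slot lagging the blade by about 20°. That lag fits only the 2 mm thin end being engaged, with the thicker section sitting on the slot's +x edge. So the tip is about 1 mm too far in +x, and the driver sits about 3 mm higher in the grip than I assumed. I'll rotate back to the slot angle, lift, correct and go deeper.

```bash
python3 -W ignore - <<'E'
from station import r
from h import *
T=np.array([.6013,-.1928]);
r.servo_line([*T,.3495],rpy(Rdown(10)),speed=.05)
r.servo_line([*T,.3555],rpy(Rdown(10)),speed=.05); r.wait(.1)
s=snap(r,"wrist","w11"); st=r.sense(); print(st["clock"],st["tcp_pos"].round(4),st["contact_force"].round(1))
for L in (.275,.272): print(w2pix(s,st["tcp_pos"]-[0,0,L]))
im=cv2.imread("pics/w11.png")
cv2.imwrite("pics/c11.png",cv2.resize(im[205:265,270:350],None,fx=10,fy=10,interpolation=cv2.INTER_CUBIC))
E
```

```text
23.8083 [ 0.6013 -0.1928  0.3554] [ 0.3  0.2 -0.5]
[312.76542402 246.48713532]
[312.78041392 247.86474901]
```

View pics/c11.png

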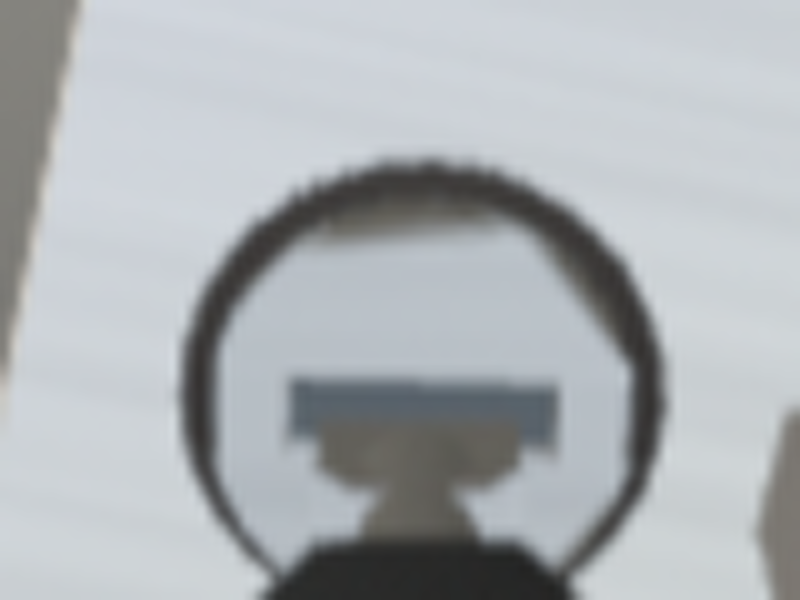

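```bash
python3 -W ignore - <<'E'
from station import r
from h import *
T=np.array([.6003,-.1930]); R=rpy(Rdown(8.7))
r.servo_line([*T,.353],R,speed=.05)
f0=r.sense()["contact_force"]
for z in (.350,.3485,.3475,.3465,.3455,.3445):
    r.servo_line([*T,z],speed=.03); st=r.sense(); f=st["contact_force"]-f0
    print(z,round(st["clock"],2),(st["tcp_pos"]-[*T,z]).round(4),f.round(1),st["torque"].round(2))
    if f[2]>6: break
s=snap(r,"wrist","w12")
im=cv2.imread("pics/w12.png")
cv2.imwrite("pics/c12.png",cv2.resize(im[205:265,270:350],None,fx=10,fy=10,interpolation=cv2.INTER_CUBIC))
E
```

```text
0.35 24.31 [ 0.0001  0.     -0.0003] [ 0.2  0.8 -0.6] [-0.03  0.01 -0.01]
0.3485 24.56 [0.     0.     0.0004] [-1.3  1.   1.8] [0.03 0.09 0.02]
0.3475 24.81 [-0.0001  0.0001  0.0012] [-1.9  0.2  5.1] [0.19 0.36 0.03]
0.3465 25.06 [-0.0002  0.0001  0.0021] [-2.8  0.   9.5] [ 0.29  0.68 -0.07]
```

View pics/c12.png

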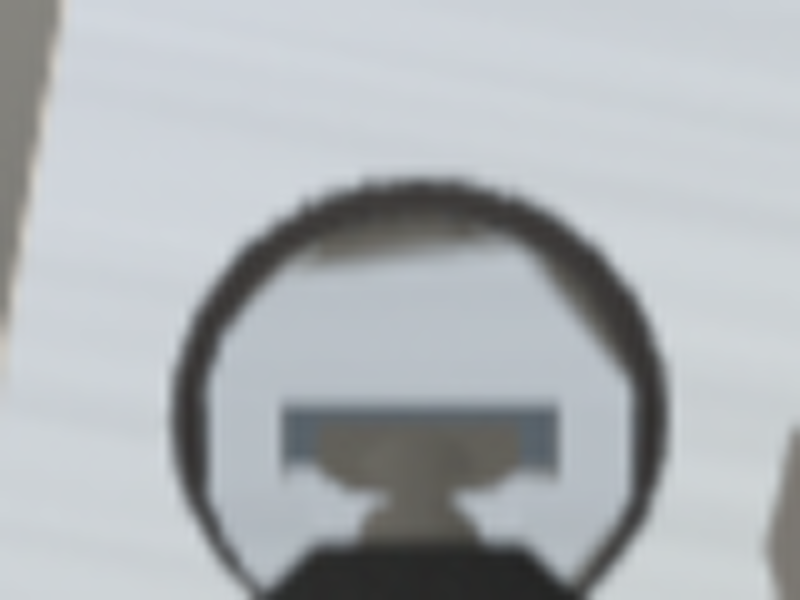

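```bash
python3 -W ignore - <<'E'
from h import *
im=cv2.imread("pics/w10.png")[235:275,290:340]; im2=cv2.imread("pics/w12.png")[235:275,290:340]
o=np.vstack([cv2.resize(i,None,fx=7.4*2,fy=7.4,interpolation=cv2.INTER_CUBIC) for i in (im,im2)]) if 0 else np.hstack([cv2.resize(i,None,fx=8,fy=8,interpolation=cv2.INTER_LANCZOS4) for i in (im,im2)])
cv2.imwrite("pics/c13.png",o)
E
```

```text
(no output)
```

View pics/c13.png

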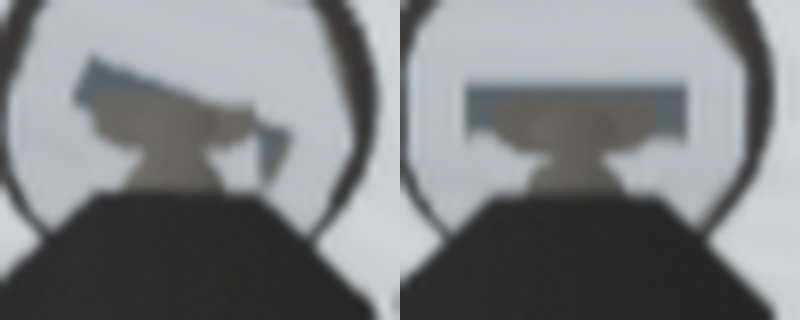

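The zoom reads as the blade about 5 mm deep after all: the tip is visible on the slot floor at left, and the head's edge cuts it at right. The contact height also repeated at a different x. So the lag is soft contact play, and the fastener did move from about 5° to 11°. I'll continue the turn and check midway.

```bash
python3 -W ignore - <<'E'
from station import r
from h import *
F=np.array([.6006,-.1930])
turn(r,F,.0007,.3483,[8.7,30,45,60])
s=snap(r,"wrist","w14")
im=cv2.imread("pics/w14.png")
cv2.imwrite("pics/c14.png",cv2.resize(im[195:270,260:360],None,fx=8,fy=8,interpolation=cv2.INTER_CUBIC))
E
```

```text
8.7 25.36 [ 0.0001 -0.      0.0004] [180.   -0.    8.7] [-0.7  1.1  4.9] [0.06 0.25 0.02]
30 25.88 [ 0.0001 -0.0001  0.0004] [180.   -0.   29.9] [ 0.2 -0.5  5.6] [-0.01  0.08 -0.1 ]
45 26.29 [ 0.0001 -0.      0.0004] [180.   -0.   44.9] [0.3 0.2 5.2] [-0.    0.02 -0.09]
60 26.7 [0.0001 0.     0.0004] [180.   -0.   59.9] [ 0.5 -1.2  6.1] [ 0.07  0.04 -0.16]
```

View pics/c14.png

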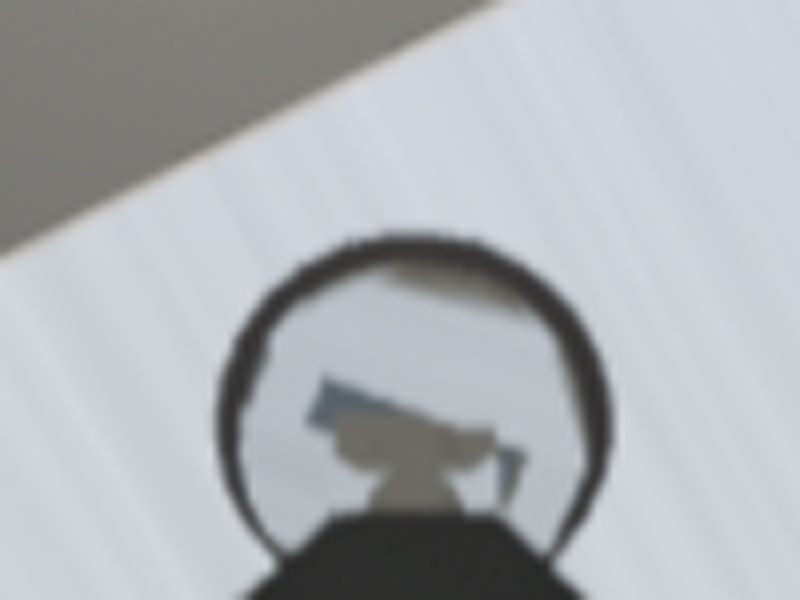

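The fastener follows with a steady lag of about 20° and −0.1 N·m, which matches its friction. I'll carry on to the stop.

```bash
python3 -W ignore - <<'E'
from station import r
from h import *
F=np.array([.6006,-.1930])
turn(r,F,.0007,.3483,[80,98,103,107,110,112],tmax=.45)
s=snap(r,"wrist","w15")
im=cv2.imread("pics/w15.png")
cv2.imwrite("pics/c15.png",cv2.resize(im[195:270,260:360],None,fx=8,fy=8,interpolation=cv2.INTER_CUBIC))
E
```

```text
80 27.25 [0.0001 0.     0.0004] [179.9  -0.   79.9] [0.1 0.9 5.1] [ 0.09  0.01 -0.16]
98 27.72 [0.0001 0.0001 0.0004] [180.    0.   97.9] [-0.1  1.   5.6] [ 0.07  0.06 -0.07]
103 27.97 [0.     0.0001 0.0004] [180.    0.  102.9] [-0.3  1.5  5.6] [ 0.12  0.08 -0.08]
107 28.22 [0.     0.0001 0.0004] [180.    0.  106.9] [0.  0.2 5.4] [ 0.11 -0.   -0.12]
110 28.47 [0.     0.0001 0.0004] [180.    0.  109.9] [0.3 0.8 5.5] [ 0.14  0.08 -0.12]
112 28.72 [0.     0.0001 0.0004] [180.    0.  111.9] [-0.4  0.1  5.2] [ 0.09  0.06 -0.16]
```

View pics/c15.png

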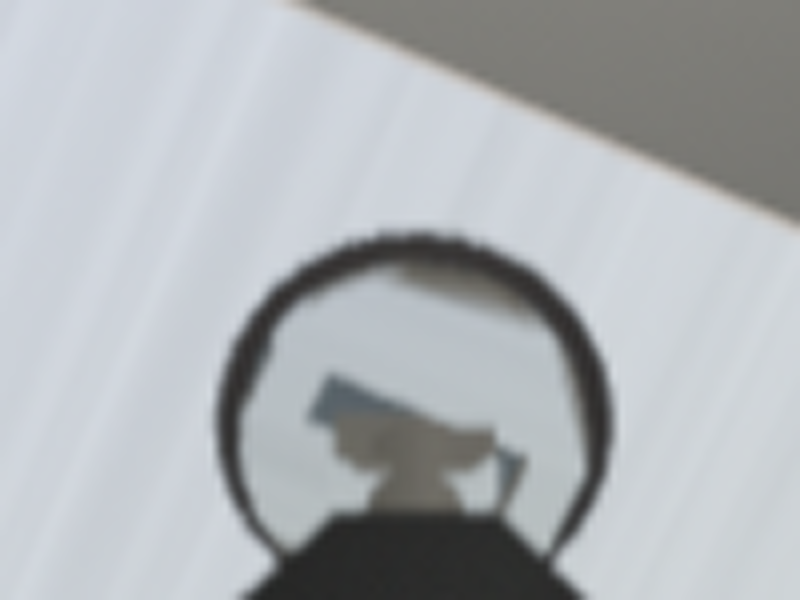

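```bash
python3 -W ignore - <<'E'
from station import r
from h import *
F=np.array([.6006,-.1930])
turn(r,F,.0007,.3483,[114,116],tmax=.3)
s=snap(r,"wrist","w16")
im=cv2.imread("pics/w16.png")
cv2.imwrite("pics/c16.png",cv2.resize(im[195:270,260:360],None,fx=8,fy=8,interpolation=cv2.INTER_CUBIC))
E
```

```text
114 29.02 [0.     0.0001 0.0004] [180.    0.  113.9] [0.1 0.5 4.9] [ 0.17  0.12 -0.17]
116 29.27 [-0.0001  0.0001  0.0004] [180.   -0.  115.9] [-0.9  1.3  6.4] [ 0.19  0.26 -0.18]
```

View pics/c16.png

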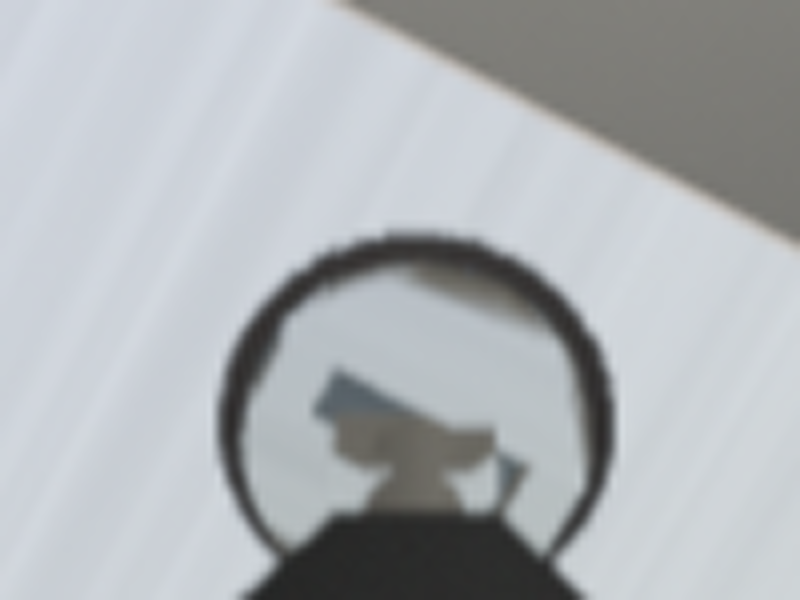

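At 116° the slot is parallel to the cover's +y edge: slot slope about 27.4°, edge slope about 27.8° in the crop. The lag has started to grow, so the left fastener is at its stop. On to the right one, lifting clear of the cover handle on the way.

```bash
python3 -W ignore - <<'E'
from station import r
from h import *
F=np.array([.6006,-.1930])
turn(r,F,.0007,.349,[92])
p=r.sense()["tcp_pos"]
r.servo_line([p[0],p[1],.42],speed=.2)
T=np.array([.5958,-.3168])
r.reach([*T,.42],rpy(Rdown(.6)))
r.servo_line([*T,.358],speed=.15); r.wait(.15)
s=snap(r,"wrist","w17"); st=r.sense(); print(st["clock"],st["tcp_pos"].round(4),st["contact_force"].round(1))
im=cv2.imread("pics/w17.png")
cv2.imwrite("pics/c17.png",cv2.resize(im[205:265,270:350],None,fx=10,fy=10,interpolation=cv2.INTER_CUBIC))
E
```

```text
92 29.88 [ 0.     -0.     -0.0002] [-180.    -0.    92.1] [-0.6  0.2  2.6] [-0.04 -0.05  0.02]
32.4417 [ 0.5959 -0.3168  0.36  ] [ 0.2 -0.8 -1.8]
```

View pics/c17.png

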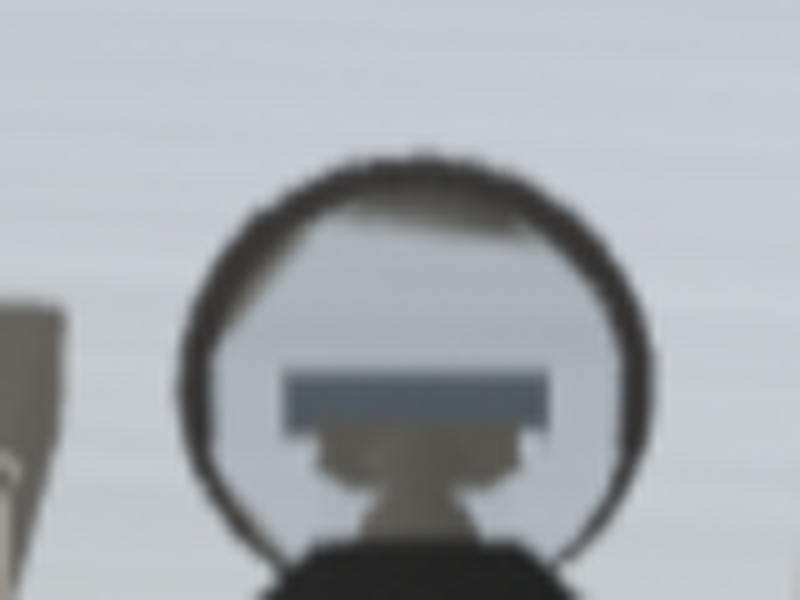

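View pics/w17.png

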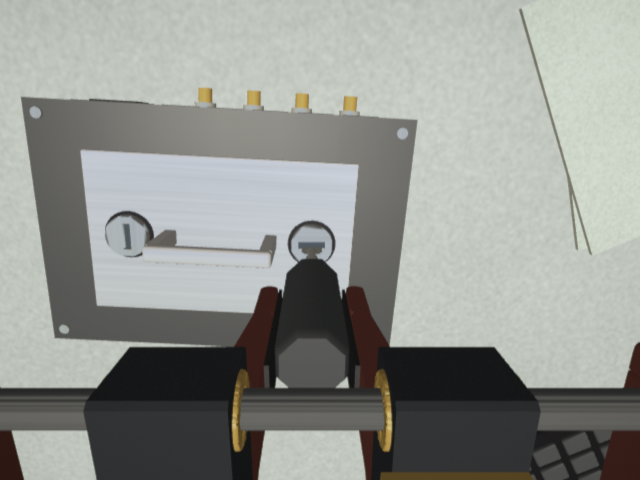

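The left fastener, at (127,236), now has its slot across the cover. The right slot, around (312,245), is aligned with the blade. I'll insert and turn it the same way.

```bash
python3 -W ignore - <<'E'
from station import r
from h import *
T=np.array([.5955,-.3167]); R=rpy(Rdown(.6))
r.servo_line([*T,.354],R,speed=.05)
f0=r.sense()["contact_force"]
for z in (.351,.349,.3483):
    r.servo_line([*T,z],speed=.04); st=r.sense(); f=st["contact_force"]-f0
    print(z,round(st["clock"],2),(st["tcp_pos"]-[*T,z]).round(4),f.round(1))
    if f[2]>8: break
if z==.3483:
    F=T-[.0007,0]
    turn(r,F,.0007,.3483,[25,60])
s=snap(r,"wrist","w18")
im=cv2.imread("pics/w18.png")
cv2.imwrite("pics/c18.png",cv2.resize(im[195:270,260:360],None,fx=8,fy=8,interpolation=cv2.INTER_CUBIC))
E
```

```text
0.351 32.94 [-0.      0.     -0.0005] [ 0.1 -0.2  0.7]
0.349 33.19 [-0.  0.  0.] [-1.  -0.   0.6]
0.3483 33.44 [-0.0001  0.      0.0005] [-0.4  0.8  3.7]
25 34.02 [0.0002 0.0002 0.0005] [ 1.80e+02 -1.00e-01  2.49e+01] [1.2 1.8 1.2] [ 0.25 -0.31 -0.09]
60 34.77 [0.0001 0.0001 0.0005] [179.9  -0.   59.9] [0.7 0.5 4.2] [ 0.32 -0.3  -0.11]
```

View pics/c18.png

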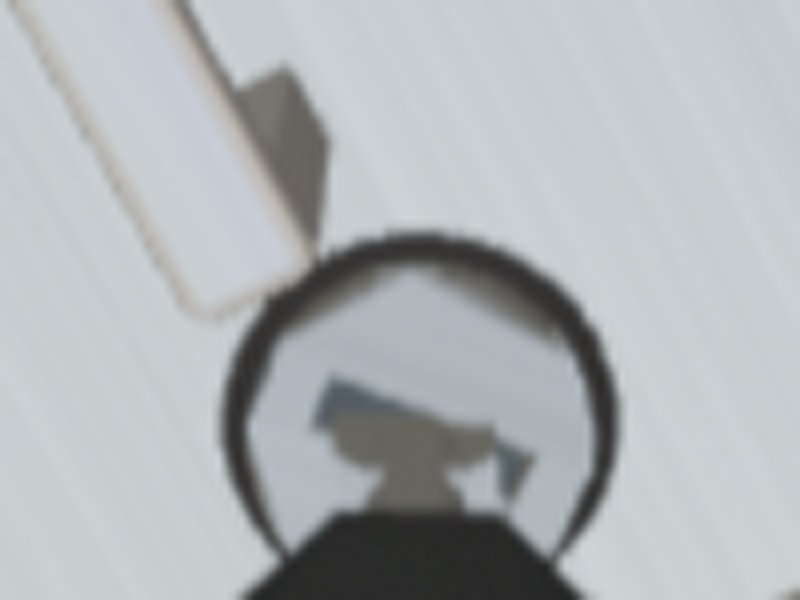

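```bash
python3 -W ignore - <<'E'
from station import r
from h import *
F=np.array([.5955-.0007,-.3167])
turn(r,F,.0007,.3483,[98,112,115,117],tmax=.35)
turn(r,F,.0007,.349,[94])
p=r.sense()["tcp_pos"]
r.servo_line([p[0],p[1],.37],speed=.15)
s=snap(r,"wrist","w19")
r.servo_line([p[0],p[1],.43],speed=.25)
snap(r,"top","t19"); print(r.sense()["clock"])
E
```

```text
98 35.64 [-0.      0.      0.0005] [180.    0.   97.9] [0.5 1.7 6. ] [ 0.35 -0.29 -0.11]
112 36.03 [-0.0001 -0.      0.0005] [180.    0.  111.9] [1.9 1.7 4. ] [ 0.36 -0.24 -0.16]
115 36.28 [-0.0001 -0.      0.0004] [-180.     0.   114.9] [1.2 0.9 6. ] [ 0.34 -0.1  -0.12]
117 36.53 [-0.0002 -0.0001  0.0004] [-180.     0.   116.9] [0.2 0.9 5.5] [ 0.36 -0.11 -0.23]
94 37.08 [-0.0002 -0.0002 -0.0002] [-179.9    0.    94.1] [-0.5 -0.2  2.5] [-0.05  0.05 -0.  ]
37.8667
```

View pics/w19.png

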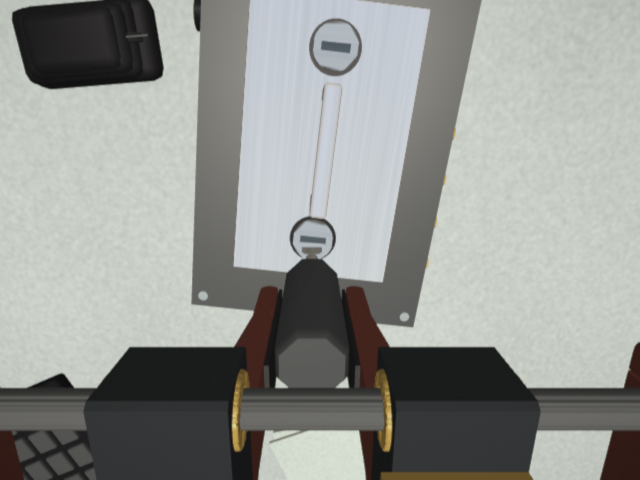

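Both slots, at (336,46) and (313,240), now lie across the cover. I'll measure their angles while heading to the block.

```bash
python3 -W ignore - <<'E'
from station import r
from h import *
s=pickle.load(open("pics/w19.pkl","rb")); g=cv2.cvtColor(s["frame"],cv2.COLOR_RGB2GRAY)
cs=[]
for n,(u,v) in dict(L=(336,46),R=(313,240)).items():
    roi=g[v-8:v+9,u-20:u+21]; m=(roi<130).astype(np.uint8)
    nn,lab,stt,cen=cv2.connectedComponentsWithStats(m); k=lab[8,20]
    if k==0: k=1+np.argmin(np.linalg.norm(cen[1:]-[20,8],axis=1))
    ys,xs=np.where(lab==k); w=np.array([pix2w(s,x+u-20,y+v-8,.079)[:2] for x,y in zip(xs,ys)])
    c=w.mean(0); d=np.linalg.svd(w-c)[2][0]; cs.append(c)
    print(n,len(xs),c.round(4),np.degrees(np.arctan2(d[1],d[0])).round(1))
d=cs[0]-cs[1]; print(np.degrees(np.arctan2(d[1],d[0])),np.linalg.norm(d))
# bar of the cover handle
b=[pix2w(s,u,v,.114)[:2] for u,v in ((332,87),(318,215))]; print(np.round(b,4),np.mean(b,0).round(4))
E
```

```text
L 255 [ 0.6005 -0.1927] -1.9
R 143 [ 0.595  -0.3154] -1.3
87.42392011278055 0.12286625682833877
[[ 0.5989 -0.2185]
 [ 0.5966 -0.2899]] [ 0.5977 -0.2542]
```

The slots are at −1.9° and −1.3° against a cover x axis at −2.6°. Both fasteners are therefore fully turned, within measuring error. Next I'll return the screwdriver to the block.

```bash
python3 -W ignore - <<'E'
from station import r
from h import *
R=rpy(Rdown(90)); D=np.array([.5785,.3210])
r.reach([*D,.43],R)
r.servo_line([*D,.352],speed=.2); r.wait(.1)
f0=r.sense()["contact_force"]; print(r.sense()["clock"],r.sense()["tcp_pos"].round(4))
for z,v in ((.335,.1),(.31,.1),(.29,.1),(.285,.05),(.283,.03),(.282,.02)):
    r.servo_line([*D,z],speed=v); st=r.sense(); f=st["contact_force"]-f0
    print(z,round(st["clock"],2),(st["tcp_pos"]-[*D,z]).round(4),f.round(1))
    if np.abs(f).max()>12 or (z<.284 and f[2]>3): break
snap(r,"scene","s20")
E
```

```text
40.7833 [0.5788 0.3208 0.3547]
0.335 41.1 [-0.0001 -0.     -0.0005] [-0.2 -0.   0.1]
0.31 41.5 [-0.0001 -0.0001 -0.0008] [-1.   0.  -0.5]
0.29 41.85 [-0.0001 -0.0001 -0.0009] [-0.2  0.6 -0.3]
0.285 42.1 [-0.  0. -0.] [ 0.2 -0.1 -0.1]
0.283 42.35 [0.     0.     0.0001] [-0.8 -0.4 -0.6]
0.282 42.6 [-0.      0.      0.0009] [-1.9  0.2  4.3]
```

```bash
python3 -W ignore - <<'E'
from station import r
from h import *
D=np.array([.5785,.3210])
r.let_go()
r.servo_line([*D,.40],speed=.25)
s0=snap(r,"wrist","w21")
C=np.array([.5977,-.2548]); R=Rdown(87.5)
r.reach([*C,.39],rpy(R)); r.wait(.1)
s=snap(r,"wrist","w22");snap(r,"scene","s22"); print(r.sense()["clock"],r.sense()["tcp_pos"].round(4))
ax=np.array([np.cos(np.radians(87.46)),np.sin(np.radians(87.46))])
for d in (-.038,.038): print(w2pix(s,[*(C+d*ax),.114]))
E
```

```text
46.65 [ 0.598 -0.254  0.39 ]
[311.14056634 301.60139213]
[311.33964855 191.7496517 ]
```

View pics/w21.png

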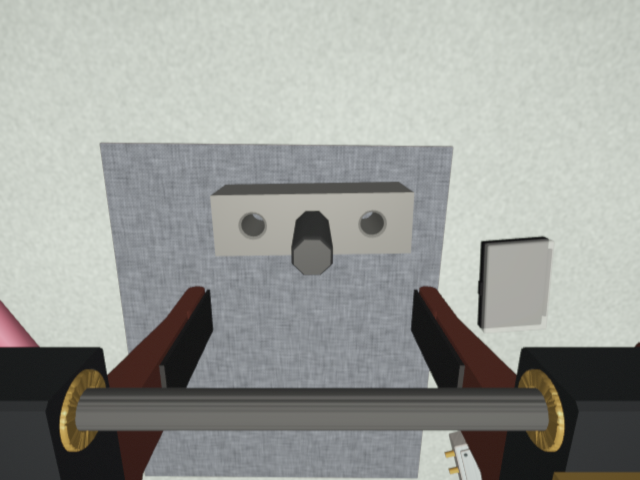

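View pics/w22.png

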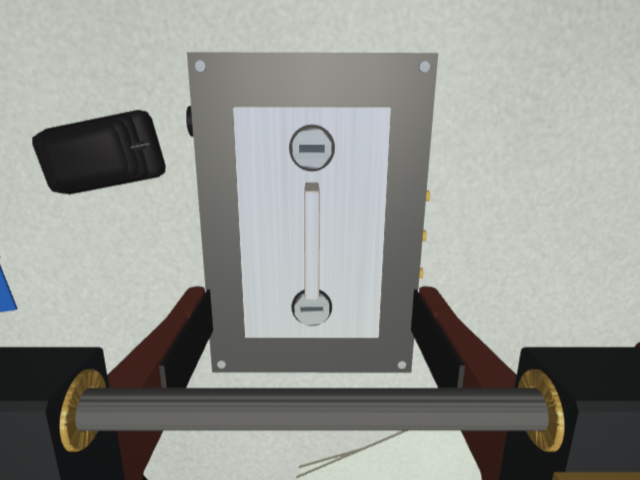

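View pics/s22.png

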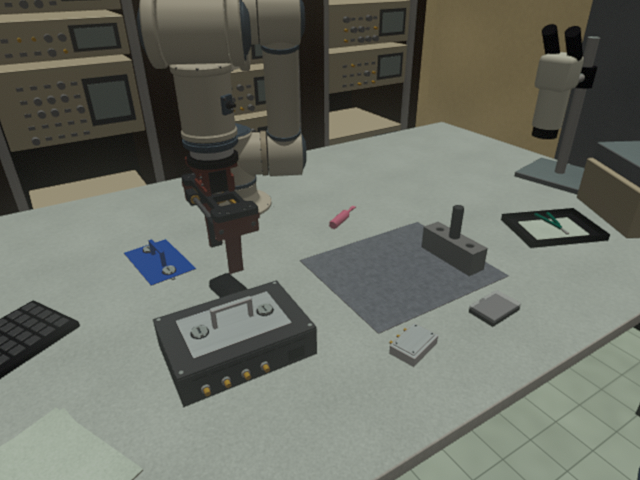

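The driver is home in the middle hole. Both slots, at (312,148) and (312,308), lie across the cover, and the handle bar from (312,185) to (312,298) is where predicted. Now I'll lift the cover.

```bash
python3 -W ignore - <<'E'
from station import r
from h import *
C=np.array([.5978,-.2540]); 
r.servo_line([*C,.273],rpy(Rdown(87.5)),speed=.15)
st=r.sense(); print(st["clock"],st["contact_force"].round(1)); f0=st["contact_force"]
r.grab(40); st=r.sense(); print(st["clock"],st["opening"],(st["contact_force"]-f0).round(1))
for z in (.278,.29):
    r.servo_line([*C,z],speed=.04); st=r.sense(); print(z,st["clock"],(st["contact_force"]-f0).round(1),st["torque"].round(2),st["opening"])
    if st["contact_force"][2]-f0[2]<-12: print("STUCK"); break
else:
    r.servo_line([*C,.36],speed=.15)
    snap(r,"scene","s23");snap(r,"wrist","w23"); print(r.sense()["clock"])
E
```

```text
47.5833 [ 0.5  0.3 -0.2]
48.7667 0.009580785928006435 [-0.4 -0.1  0.1]
0.278 49.0417 [-0.2 -0.9 -3.5] [-0.09  0.04  0.  ] 0.009237461986664213
0.29 49.4917 [ 0.1  0.2 -3.4] [-0.13  0.09  0.01] 0.009549102998401839
50.2083
```

View pics/s23.png

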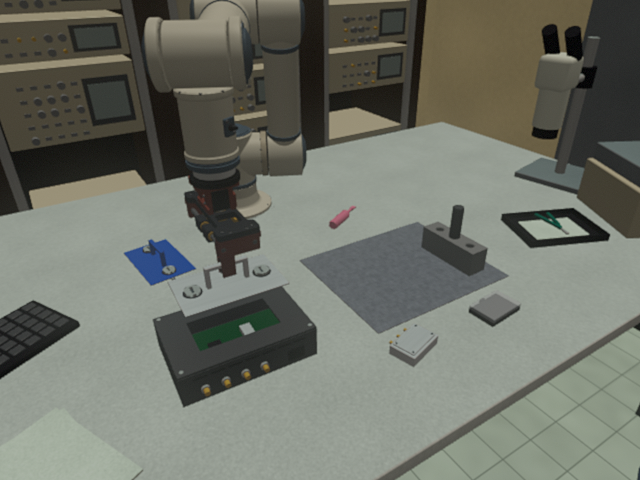

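The cover is free and level, weighing 3.4 N, with the open unit and green board showing at (235,330). I'll carry it to the mat's free right part.

```bash
python3 -W ignore - <<'E'
from station import r
from h import *
P=np.array([.545,.143]); R=rpy(Rdown(87.5))
r.reach([*P,.36],R)
r.servo_line([*P,.24],speed=.15); r.wait(.2)
f0=r.sense()["contact_force"]; print(r.sense()["clock"],f0.round(1))
for z in (.222,.219,.2175,.2165,.2155):
    r.servo_line([*P,z],speed=.04); st=r.sense(); f=st["contact_force"]-f0
    print(z,round(st["clock"],2),(st["tcp_pos"]-[*P,z]).round(4),f.round(1))
    if f[2]>2: break
r.wait(.2)
r.let_go(); print(r.sense()["clock"],r.sense()["contact_force"].round(1))
r.servo_line([*P,.33],speed=.2)
r.reach([.40,.0,.45],rpy(Rdown(60)))
snap(r,"scene","s24");snap(r,"top","t24");st=r.sense();print(st["clock"],st["contact_force"].round(1))
E
```

```text
52.8417 [ 0.2 -0.3 -3.2]
0.222 53.44 [-0.     -0.     -0.0003] [-0.7  1.   0. ]
0.219 53.69 [-0.      0.     -0.0001] [-0.1 -0.5  0. ]
0.2175 53.94 [-0.     -0.     -0.0001] [-0.1 -0.1  0.1]
0.2165 54.19 [0.0001 0.     0.0004] [-0.1  0.8  2. ]
0.2155 54.44 [0.0001 0.     0.0014] [-4.6 -0.7  7.9]
55.9 [ 0.5 -0.5  1. ]
57.6667 [ 0.6  0.8 -0.7]
```

View pics/s24.png

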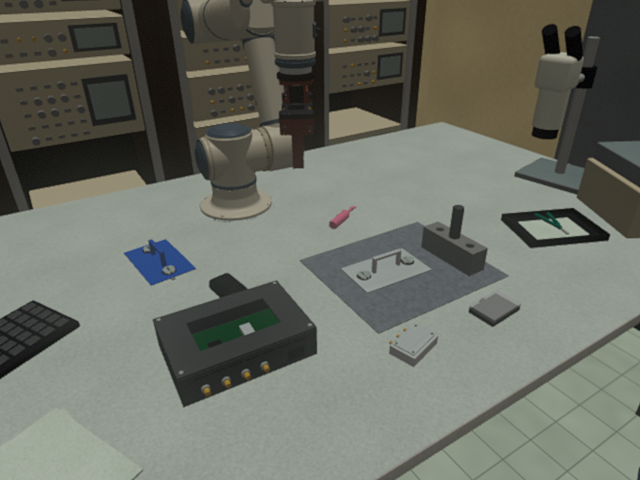

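View pics/t24.png

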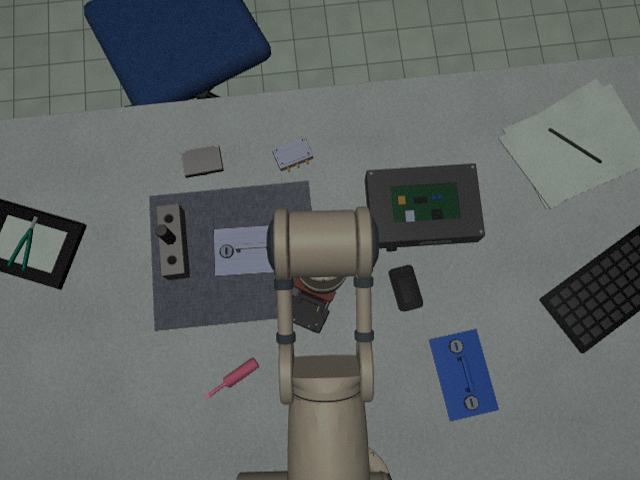

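```bash
python3 - <<'E'
import cv2
a=cv2.imread("pics/s24.png")[190:310,320:500]
cv2.imwrite("pics/c24.png",cv2.resize(a,None,fx=4.4,fy=4.4,interpolation=cv2.INTER_CUBIC))
E
```

```text
(no output)
```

View pics/c24.png

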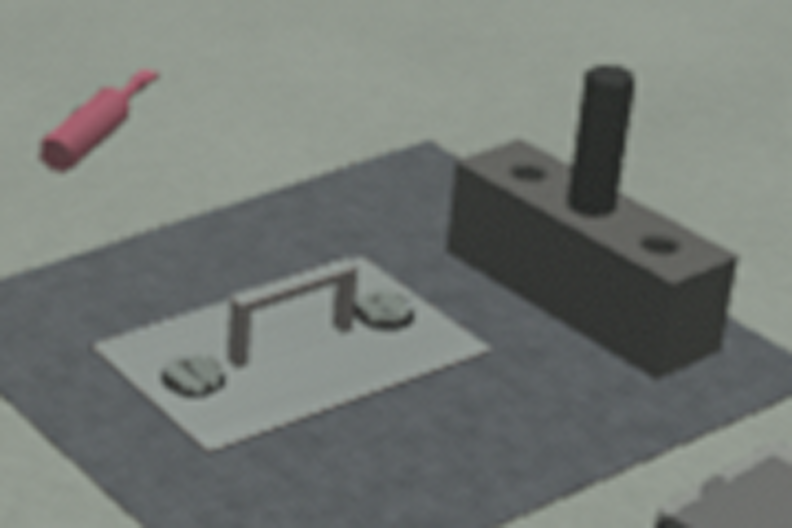

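The driver stands in the block with its handle seated on the top face. The cover lies flat on the mat with its handle up, and the bystanders haven't moved. I'm handing in.

```bash
python3 -c "
from station import r
print(r.sense()['clock']); r.hand_in()"
```

```text
57.6667
the job is handed in; nothing more can be done
```

The job is handed in at 57.7 s of the 72 s allowed. Both fasteners were turned with the screwdriver, the screwdriver is back in the tool block, and the cover lies flat on the mat with its handle up. `hand_in()` reports no verdict.

**What I did:** I stood the black screwdriver in the block's middle hole, took it again from above and turned first the left, then the right fastener anticlockwise to its stop. I put the screwdriver back in the middle hole, then lifted the cover straight off and set it on the mat's free right part.

**Last checks:**
- **Fasteners:** both slots lay across the cover, at −1.9° and −1.3° against a cover x axis at −2.6°. The cover then came up with only its own weight, 3.4 N.
- **Screwdriver:** it met the block again at the same height as when first stood there, and its handle shows seated on the block's top.
- **Cover:** it touched down at the expected height. I pressed on about 1 mm further, so up to 8 N showed on the arm before release.
- **Everything else:** the mouse, parts case, module and both look-alikes look unmoved in the last pictures.

**What disagreed:** the blade lagged the slot by about 20°, where the task text gives about 11° of play. On the left fastener I first took this for a shallow fit and reseated the blade. The contact depth came out the same, so I turned further, to about 116°, until the slot stopped following.

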